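# Unpack the voltage regulators into the parts tray

### The arm

A 6-joint arm with a two-finger parallel gripper is mounted at the origin on the work surface. World frame = base frame: x ahead of the robot, y to its left, z up, the work surface at z = 0. Lengths are in mm, angles in degrees, forces in N, time in s.
With the tool pointing down it reaches from about 300 to 850 mm from the base axis. Payload 4.2 kg.
Tool frame: the origin (TCP) lies on the centre line of the jaws, within the pads' length; the fingertips stand 14 mm ahead of it and the grasp point (between the pads) lies 5 mm behind it; z points along the fingers, y is the direction in which the jaws open and shut (so a half turn about z gives the same grasp; the last joint's range is limited). The gripper opens to 91 mm and grips with 3 to 60 N. Pads are 32 mm wide; open, the fingers measure 118 mm over their backs; the gripper's body (76 mm by 178 mm) begins 60 mm behind the grasp point.
Start: joints at [73.453, 18.312, 89.639, -0, 72.044, -1.146], TCP at [152.708, 554.37, 190.776] pointing down, gripper open.
Joint ranges: [-177.97, 177.97], [-48.28, 115.42], [12.27, 149.76], [-77.06, 257.06], [2.81, 150.46], [-146.56, 146.56]. Speed limits (degrees/s): [147.25, 147.25, 180, 180, 180, 180].

### API

Orientations are given as [roll, pitch, yaw] about the fixed x, y, z axes, in that order (R = Rz(yaw) Ry(pitch) Rx(roll)).
In Python, from workcell import env gives the robot as it stands.
- The arm moves only by the tool play_rows, never from a script. Its argument "increments" is a list of rows, each a list of 5 numbers: the shift along the world's x, y, z in mm, then the turn about the world's z in degrees, then the closure, from 0 (fully open) to 1 (shut). In form: [[x, y, z, yaw, fingers], ...]. A call has 1 to 20 rows; each row shifts and turns the commanded pose from where the row before left it; what a row does not reach is not made up. A row lasts 1/8 s, in which the tool goes at most 62.5 mm and 10.7 degrees, less where a joint would pass 70% of its speed; a pose out of reach is approached as far as the arm can. A call is refused whole if a number of a shift passes 62.5 or a number of a turn 10.7, either way. A call with a gripper value outside its range is refused whole. The fingers move at their own pace and stop on an object; "newtons" is the grip in N (left out, the last holds). Time passes only in rows, so rows that do not move let the fingers close. It gives the time, the measured TCP pose, the force and the opening at its end, in the units of the state.
- env.state(): the state, without advancing time (a new reading comes with each control period).
- env.grab_frame(name): name is "side" or "top" or "wrist"; returns the picture (420x560x3 uint8, red, green, blue); there is no depth.
- env.calibration(name): a dict with "fx", "fy", "cx", "cy" (pixels), "R" (3x3) and "t" (3): a world point X has camera coordinates R X + t; the wrist camera has in their place "hand_eye" (4x4, takes a point from camera to tool coordinates, whose origin is the TCP and whose axes are the flange's). Camera axes: x right, y down, z forward; pixel columns grow to the right and rows downward; lengths in mm; the calibration is good to about 2 mm. A picture is of the moment at which its call begins: read the wrist's pose just before it. calibration takes no time and is no camera call.
- env.job_done(): hands the job in, once; it reports no verdict.
The state is a dict: "time_s": time; "qpos": joint angles; "qvel": joint speeds; "effort": joint torques, N m; "ee_pos": TCP position; "ee_rot": TCP orientation; "force": force on the tool from outside, world axes, zero at the start; "torque": the same for the moment, N m; "gripper_width": finger opening in mm.
Only numpy, scipy, OpenCV 4.12 (cv2) and the standard library are available. Lean on these libraries where they do the work, as an engineer would, in place of code of your own. Each camera call takes 0.05 s, during which the arm holds its last target.

### The job

Unpack all the generator voltage regulators from the foam transit case into the black parts tray. They travel fins down with one end caught under the foam's lip: tip each one out by its free end, turn it over, and lay it flat in the tray with its fins up, one to a bay and every orange plug towards the tray's yellow edge. Leave the can, the torch, the carburettor and the screwdriver where they are.

Things in the scene. Friction and masses are not known exactly. Their poses are not given: they have to be found in the camera images.
- case: Low open transit case with a dark foam insert, fixed to the bench, 128 mm (x) by 296 mm (y); origin at the centre of its underside, z up. Three cutouts side by side along its y; some may be empty. Its near side (-x) has a low border, its far side (+x) a foam lip over the regulators' ends.
- cutout1 (a point): Centre of a cutout's blue floor, 12 mm above the bench; a regulator lies along the case's x, 2 mm play at each end, 1.5 mm each side. Side walls as high as the regulator (42 mm above the bench) hold only x = +6 to +36 mm; from x = -36 to +6 mm the foam is cleared to the floor, as finger wells: 38 mm between neighbours, 34 mm to the case's end walls (26 mm high).
- cutout2 (a point): Centre of a cutout's blue floor, 12 mm above the bench; a regulator lies along the case's x, 2 mm play at each end, 1.5 mm each side. Side walls as high as the regulator (42 mm above the bench) hold only x = +6 to +36 mm; from x = -36 to +6 mm the foam is cleared to the floor, as finger wells: 38 mm between neighbours, 34 mm to the case's end walls (26 mm high).
- cutout3 (a point): Centre of a cutout's blue floor, 12 mm above the bench; a regulator lies along the case's x, 2 mm play at each end, 1.5 mm each side. Side walls as high as the regulator (42 mm above the bench) hold only x = +6 to +36 mm; from x = -36 to +6 mm the foam is cleared to the floor, as finger wells: 38 mm between neighbours, 34 mm to the case's end walls (26 mm high).
- lip (a point): Middle of the lip's free lower edge, 29 mm along the case's +x from the cutouts' centres and 44.5 mm above the bench. The lip (6.5 mm thick, top 51 mm above the bench) hangs 2.5 mm above the regulators and covers their last 5 mm: that end cannot rise until the other end is lifted 20 to 30 degrees and the part drawn out towards -x.
- border (a point): Middle of the upper inner edge of the near border, 36 mm along the case's -x from the cutouts' centres, 22 mm above the bench; the border is 22 mm wide and stops a regulator from sliding out towards -x, but not from being tilted up over it.
- tray: Loose black parts tray, 92 mm (x) by 238 mm (y), 0.6 kg; origin at the centre of its underside, z up. Floor 3 mm thick, walls and dividers 4 mm thick, their tops 13 mm above the bench. Three bays side by side along its y. The yellow edge is the long wall on its +x side.
- bay1 (a point): Centre of the floor of tray bay 1 (3 mm above the tray's underside); the bay is 84 mm along the tray's x by 74 mm along its y.
- bay2 (a point): Centre of the floor of tray bay 2 (3 mm above the tray's underside); the bay is 84 mm along the tray's x by 74 mm along its y.
- bay3 (a point): Centre of the floor of tray bay 3 (3 mm above the tray's underside); the bay is 84 mm along the tray's x by 74 mm along its y.
- reg1_mid (a point): Centre of a finned aluminium voltage regulator, a block 68 mm long (its x) by 48 mm wide (its y) by 30 mm thick (its z), 0.13 to 0.25 kg, the end edges on the fin side cut back 4 mm. Its z axis points out of the flat base (green potting window), so z is up while it travels fins down and must point down when the fins are up. Its +x end (last 14 mm) is the orange plug. It can stand on either end.
- reg2_mid (a point): Centre of a finned aluminium voltage regulator, a block 68 mm long (its x) by 48 mm wide (its y) by 30 mm thick (its z), 0.13 to 0.25 kg, the end edges on the fin side cut back 4 mm. Its z axis points out of the flat base (green potting window), so z is up while it travels fins down and must point down when the fins are up. Its +x end (last 14 mm) is the orange plug. It can stand on either end.
- reg3_mid (a point): Centre of a finned aluminium voltage regulator, a block 68 mm long (its x) by 48 mm wide (its y) by 30 mm thick (its z), 0.13 to 0.25 kg, the end edges on the fin side cut back 4 mm. Its z axis points out of the flat base (green potting window), so z is up while it travels fins down and must point down when the fins are up. Its +x end (last 14 mm) is the orange plug. It can stand on either end.
- reg1_plug (a point): Middle of the orange plug's end face, 34 mm along +x from reg1_mid.
- reg2_plug (a point): Middle of the orange plug's end face, 34 mm along +x from reg2_mid.
- reg3_plug (a point): Middle of the orange plug's end face, 34 mm along +x from reg3_mid.
- spray: upright aerosol can, 65 mm across, 190 mm tall. Bystander, to be left where it is. Origin at the centre of its underside.
- torch: black torch standing on its head, 42 mm across, 145 mm tall. Bystander, to be left where it is. Origin at the centre of its underside.
- carburettor: small grey carburettor, about 55 x 70 x 55 mm. Bystander, to be left where it is. Origin at the centre of its underside.
- screwdriver: red-handled screwdriver lying on the bench. Bystander, to be left where it is. Origin at the centre of its underside.
There are look-alikes about, which are no part of the job. What is shaped like the part that bears reg1_mid but purple is not meant.

How it is judged:
By the outcome, as a careful person would: the job done as asked, in the order asked, and still so for the second after the job is handed in, with the robot touching nothing.
Of reg1, reg2, reg3 only 2 to 3 are there at a start; the rules pass over those that are not, and their reading is None.
At some moment in a run one of reg1, reg2, reg3, tray may be knocked a few centimetres aside while the robot is not near it.
Once in a run the grip may slacken for a moment while it holds something.
It also fails if it takes over 210 s, if anything falls off the work surface, if the arm or the gripper's body presses on something with over 40 N, if the wrist force passes 120 N, or if a joint passes its speed limit or range.

## Working session

There is one attempt and no reset: what is moved stays moved. The work goes in short steps, Python scripts to look and compute and a tool call to move; the robot and the scene stay as the last step left them, time stands still between calls to the robot, and variables do not carry over. Pictures are saved under pics/ and viewed, and the job is handed in when it is done.

Besides the shell and the picture viewer there is one more tool, called after ">>>" as name([rows], argument=value, ...), one row to a line, values as JSON. play_rows: Moves the arm, as the interface text tells. Its arguments: {"type":"object","properties":{"increments":{"type":"array"},"newtons":{"type":"number"}},"required":["increments"]}

```bash
ls; mkdir -p pics
cat > h.py <<'E'
import numpy as np,cv2
from workcell import env
from scipy.spatial.transform import Rotation as Ro
def snap(n,f):
    s=env.state(); im=env.grab_frame(n); cv2.imwrite('pics/'+f+'.png',cv2.cvtColor(np.asarray(im),cv2.COLOR_RGB2BGR)); return s,np.asarray(im)
def cam(n,s=None):
    c=env.calibration(n)
    K=np.array([[c['fx'],0,c['cx']],[0,c['fy'],c['cy']],[0,0,1]])
    if n=='wrist':
        H=np.array(c['hand_eye']); T=np.eye(4); T[:3,:3]=Ro.from_euler('xyz',s['ee_rot'],degrees=True).as_matrix(); T[:3,3]=s['ee_pos']
        M=np.linalg.inv(T@H); return K,M[:3,:3],M[:3,3]
    return K,np.array(c['R']),np.array(c['t'])
def plane(C,uv,z):
    K,R,t=C; o=-R.T@t; out=[]
    for u,v in np.atleast_2d(uv):
        d=R.T@np.linalg.inv(K)@[u,v,1]; out.append(o+d*(z-o[2])/d[2])
    return np.array(out)
def proj(C,P):
    K,R,t=C; q=(K@(R@np.atleast_2d(P).T+t[:,None])).T; return q[:,:2]/q[:,2:]
E
python3 - <<'E'
from h import *
for n in('top','side','wrist'):
    s,_=snap(n,n+'0')
    K,R,t=cam(n,s); print(n,K[0,0],(-R.T@t).round(),R[2].round(2))
print(s)
E
```

```text
pics
top 534.3431033029764 [ 303.    6. 1620.] [ 0.17  0.01 -0.99]
side 482.68618467272523 [ 544. 1097.  979.] [ 0.01 -0.76 -0.65]
wrist 331.72444937060305 [ 83. 574. 383.] [ 0.25 -0.07 -0.97]
{'time_s': 0.1, 'qpos': array([ 7.34533651e+01,  1.83503218e+01,  8.97005251e+01,  2.47052126e-04,
        7.20439715e+01, -1.14555457e+00]), 'qvel': array([-0.07249671, -0.04730385, -0.15867803,  0.00314301, -0.05497778,
       -0.07104304]), 'effort': array([-1.43227762e-04, -4.13328624e+01, -2.32507771e+01,  7.28112669e-02,
        4.21813061e-02, -3.28412796e-05]), 'ee_pos': array([152.55798717, 553.87698905, 189.97337647]), 'ee_rot': array([-1.79905205e+02, -2.13048988e-03,  1.64598842e+02]), 'force': array([-0.59329733,  0.49761567,  0.52686944]), 'torque': array([-0.0109937 , -0.0332951 , -0.02373263]), 'gripper_width': 91.59605855789164}
```

View pics/top0.png

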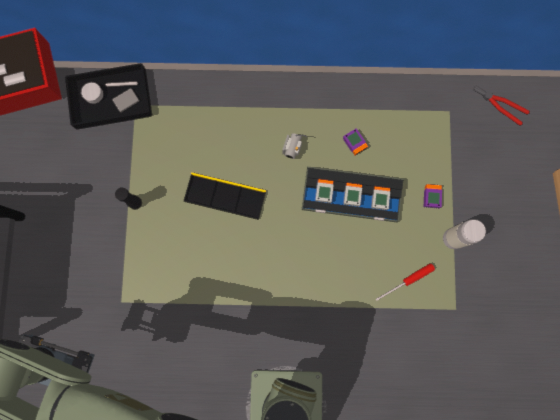

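View pics/side0.png

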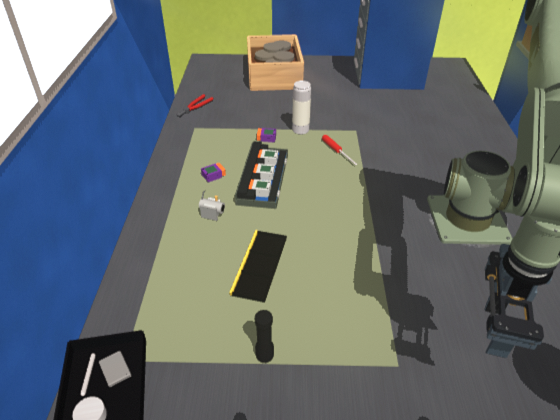

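View pics/wrist0.png

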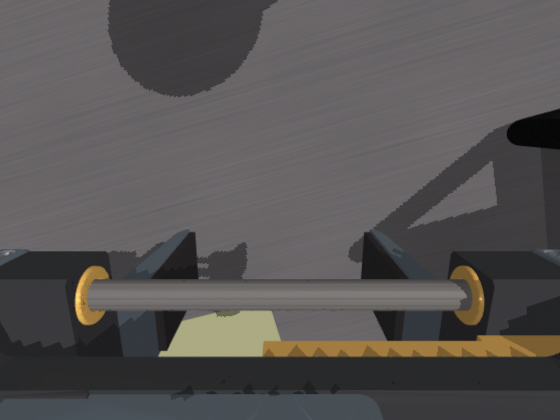

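Run:
```python
from h import *
a=cv2.imread('pics/top0.png')[130:230,170:450]; b=cv2.imread('pics/side0.png')[110:310,180:320]
cv2.imwrite('pics/zt.png',cv2.resize(a,None,fx=2.85,fy=2.85,interpolation=2)); cv2.imwrite('pics/zs.png',cv2.resize(b,None,fx=3,fy=3,interpolation=2))
C=cam('top')
for n,p,z in [('casecorn',(308,168),51),('casecorn2',(404,180),51),('case3',(303,210),22),('case4',(400,221),22),('tray',(192,174),13),('tray2',(267,190),13),('tray3',(184,199),13),('tray4',(260,218),13),('carb',(293,146),30),('pur1',(357,141),30),('pur2',(433,196),30),('can',(455,240),0),('drv',(377,299),0),('torch',(135,203),0)]:
    print(n,plane(C,p,z).round()[0])
```

```text
casecorn [700. -50.  51.]
casecorn2 [ 669. -339.   51.]
case3 [576. -38.  22.]
case4 [ 549. -331.   22.]
tray [683. 306.  13.]
tray2 [638.  73.  13.]
tray3 [604. 327.  13.]
tray4 [550.  92.  13.]
carb [774.  -4.  30.]
pur1 [ 794. -201.   30.]
pur2 [ 626. -431.   30.]
can [ 497. -502.    0.]
drv [ 315. -264.    0.]
torch [591. 480.   0.]
```

View pics/zt.png

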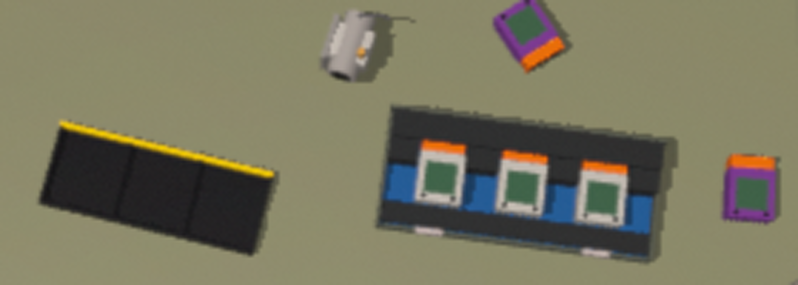

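View pics/zs.png

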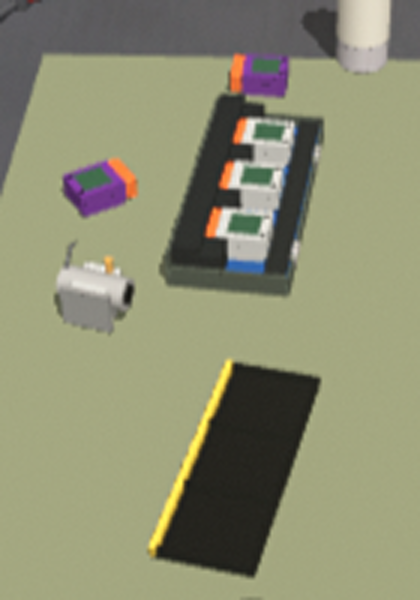

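>>> play_rows([
  [10,-20,20,0.6,0],
  [24,-44,20,0.6,0],
  [26,-48,20,0.6,0],
  [26,-48,20,0.6,0],
  [26,-48,15,0.6,0],
  [26,-48,10,0.6,0],
  [26,-48,0,0.6,0],
  [26,-48,0,0.6,0],
  [26,-48,0,0.6,0],
  [26,-48,0,0.6,0],
  [26,-48,0,0.6,0],
  [26,-48,0,0.6,0],
  [26,-48,0,0.6,0],
  [26,-48,0,0.6,0],
  [26,-48,0,0.6,0],
  [26,-48,0,0.6,0],
  [10,-8,0,0,0],
  [0,0,0,0,0],
])

```text
time_s: 2.4
ee_pos: [560.7, -189.6, 294.9]
ee_rot: [179.9, -0.1, 174.2]
force: [0.0, 0.7, -1.4]
gripper_width: 91.2
```

Run:
```python
from h import *
s,_=snap('wrist','w1'); print(s['time_s'],s['ee_pos'],s['ee_rot'],s['qpos'])
```

```text
2.4 [ 560.73708658 -189.57332815  294.88729179] [ 1.79938026e+02 -9.88084718e-02  1.74159549e+02] [-1.98145433e+01  1.74897628e+01  7.60631158e+01  3.63452539e-02
  8.65579721e+01 -1.03976256e+02]
```

View pics/w1.png

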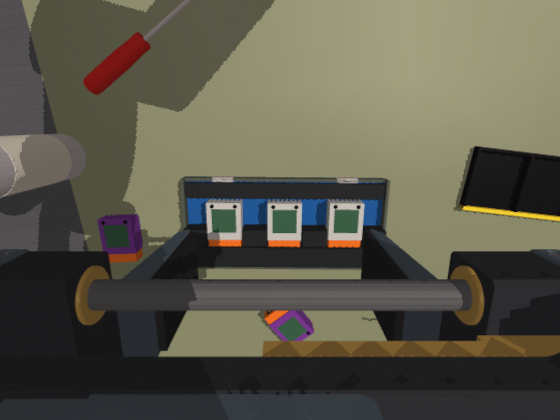

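```bash
cat >> h.py <<'E'
def blob(im,lo,hi,amin=40,roi=None):
    hsv=cv2.cvtColor(im,cv2.COLOR_RGB2HSV); m=cv2.inRange(hsv,lo,hi)
    if roi: z=np.zeros_like(m); x0,y0,x1,y1=roi; z[y0:y1,x0:x1]=m[y0:y1,x0:x1]; m=z
    cs,_=cv2.findContours(m,cv2.RETR_EXTERNAL,cv2.CHAIN_APPROX_NONE)
    return sorted([c for c in cs if cv2.contourArea(c)>amin],key=cv2.contourArea,reverse=True)
E
python3 - <<'E'
from h import *
im=cv2.cvtColor(cv2.imread('pics/w1.png'),cv2.COLOR_BGR2RGB)
s=env.state(); C=cam('wrist',s)
for nm,lo,hi,z in [('green',(60,60,40),(90,255,160),42),('white',(0,0,170),(180,45,255),42),('blue',(100,150,60),(120,255,255),12),('orange',(3,180,150),(18,255,255),42)]:
    for c in blob(im,lo,hi,30,(150,170,420,260)):
        x,y,w,h=cv2.boundingRect(c); r=cv2.minAreaRect(c); b=cv2.boxPoints(r)
        print(nm,(x,y,w,h),plane(C,b,z)[:,:2].round(1).tolist(), plane(C,r[0],z)[0,:2].round(1))
cv2.imwrite('pics/w1z.png',cv2.resize(cv2.imread('pics/w1.png')[165:285,170:400],None,fx=3.4,fy=3.4,interpolation=2))
E
```

```text
green (334, 210, 24, 23) [[612.8, -116.7], [616.0, -84.9], [648.3, -86.2], [644.9, -118.6]] [ 630.4 -101.6]
green (273, 211, 23, 22) [[605.6, -201.3], [608.7, -170.8], [639.3, -173.6], [636.1, -204.5]] [ 622.3 -187.5]
green (212, 210, 23, 22) [[595.5, -285.5], [598.6, -255.0], [629.0, -259.2], [625.9, -290.2]] [ 612.1 -272.5]
white (268, 204, 34, 36) [[594.9, -207.1], [599.5, -161.7], [650.6, -166.0], [645.8, -212.7]] [ 622.4 -186.8]
white (329, 203, 35, 37) [[602.1, -123.0], [606.8, -76.2], [659.6, -78.2], [654.7, -126.3]] [ 630.4 -100.9]
white (207, 203, 34, 36) [[584.9, -290.8], [589.5, -245.4], [640.3, -252.2], [635.5, -298.9]] [ 612.2 -271.8]
blue (300, 199, 27, 27) [[599.3, -161.2], [603.2, -123.1], [643.2, -125.7], [639.2, -164.6]] [ 621.  -143.6]
blue (243, 199, 25, 26) [[590.8, -244.6], [594.4, -209.5], [632.6, -213.7], [628.9, -249.5]] [ 611.5 -229.3]
blue (187, 198, 22, 27) [[580.9, -326.2], [584.1, -295.5], [623.6, -301.8], [620.4, -333.1]] [ 602.  -314.1]
blue (361, 199, 21, 27) [[608.5, -71.9], [611.5, -42.6], [651.6, -43.5], [648.5, -73.4]] [629.8 -57.8]
orange (328, 241, 33, 6) [[657.6, -127.9], [662.2, -82.5], [669.8, -82.8], [665.2, -128.4]] [ 663.7 -105.4]
orange (268, 241, 32, 6) [[648.8, -213.1], [653.4, -169.1], [660.9, -169.7], [656.4, -213.9]] [ 654.9 -191.5]
orange (218, 241, 23, 5) [[641.6, -284.0], [644.8, -252.8], [650.8, -253.6], [647.6, -284.9]] [ 646.2 -268.8]
```

View pics/w1z.png

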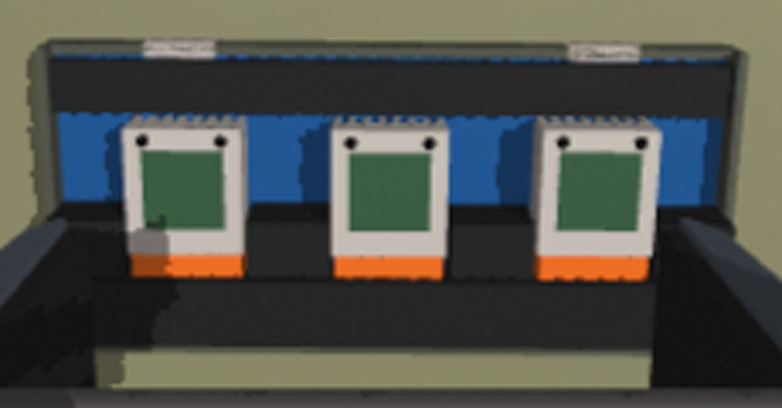

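>>> play_rows([
  [18,30,-30,0,0.24],
  [18,30,-50,0,0.24],
  [18,30,-50,0,0.24],
  [0,0,-50,0,0.24],
  [0,0,-30,0,0.24],
  [0,0,-10,0,0.24],
  [0,0,0,0,0.24],
])

```text
time_s: 3.32
ee_pos: [614.6, -98.9, 76.5]
ee_rot: [180.0, 0.0, 174.2]
force: [-0.1, -0.2, 0.4]
gripper_width: 69.1
```

Run:
```python
from h import *
s,_=snap('wrist','w2'); print(s['time_s'],s['ee_pos'],s['ee_rot'],s['gripper_width'])
snap('side','s2')
a=cv2.imread('pics/s2.png')[110:260,200:350];cv2.imwrite('pics/s2z.png',cv2.resize(a,None,fx=4,fy=4,interpolation=2))
```

```text
3.325 [614.64679525 -98.8818672   76.53567004] [1.79989093e+02 2.84200883e-02 1.74247660e+02] 69.10680834842738
```

View pics/w2.png

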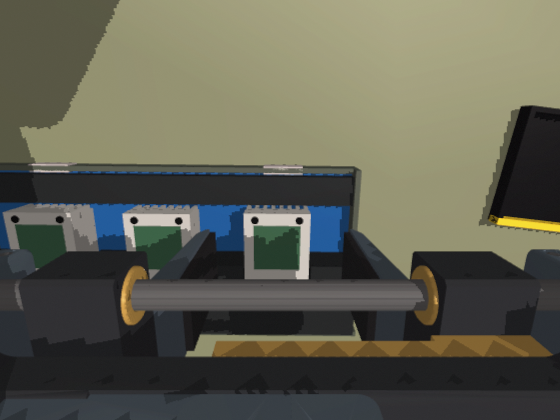

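View pics/s2z.png

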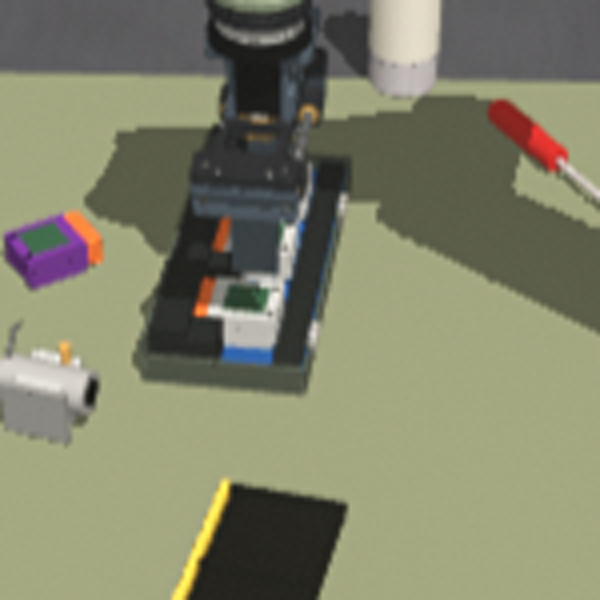

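Run:
```python
from h import *
s=env.state();C=cam('wrist',s)
im=cv2.cvtColor(cv2.imread('pics/w2.png'),cv2.COLOR_BGR2RGB)
for c in blob(im,(60,60,40),(90,255,160),30,(230,170,330,285)): r=cv2.minAreaRect(c); print('green',plane(C,cv2.boxPoints(r),42).round(1)[:,:2].tolist())
cv2.imwrite('pics/w2z.png',cv2.resize(cv2.imread('pics/w2.png')[180:300,200:360],None,fx=5,fy=5,interpolation=2))
print(plane(C,[(246,210),(310,210),(244,279),(309,279)],42).round(1))
R=np.array(s['ee_pos']);print(proj(C,[R+[0,0,-14],R]))
```

```text
green [[613.7, -117.1], [617.0, -84.8], [649.8, -87.6], [646.4, -121.1]]
[[ 601.3 -121.3   42. ]
 [ 605.9  -76.    42. ]
 [ 654.6 -129.7   42. ]
 [ 659.6  -80.9   42. ]]
[[278.39580389 236.38936501]
 [278.34513445 243.99161227]]
```

View pics/w2z.png

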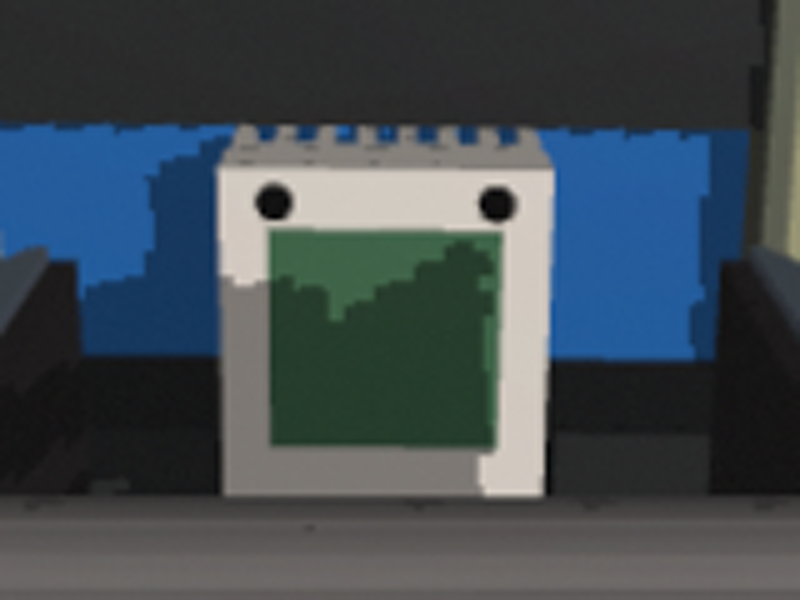

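>>> play_rows([
  [4,-1.5,-20,0,0.24],
  [0,0,-18,0,0.24],
  [0,0,0,0,0.24],
  [0,0,0,0,0.6],
  [0,0,0,0,0.6],
  [0,0,0,0,0.6],
  [0,0,0,0,0.6],
], newtons=12)

```text
time_s: 4.3
ee_pos: [618.9, -101.1, 38.1]
ee_rot: [180.0, 0.0, 174.2]
force: [0.4, 0.4, 0.4]
gripper_width: 36.9
```

Run:
```python
from h import *
s,_=snap('wrist','w3'); print(s['time_s'],s['ee_pos'],s['gripper_width'],s['force'])
snap('side','s3')
a=cv2.imread('pics/s3.png')[110:260,200:350];b=cv2.imread('pics/w3.png')[150:300,140:420]
cv2.imwrite('pics/s3z.png',np.vstack([cv2.resize(a,(400,300),interpolation=2),cv2.resize(b,(560,300),interpolation=2)[:,80:480]]))
```

```text
4.3 [ 618.85638075 -101.14083898   38.11832192] 36.947094292675516 [0.40869351 0.3689633  0.37586231]
```

View pics/s3z.png

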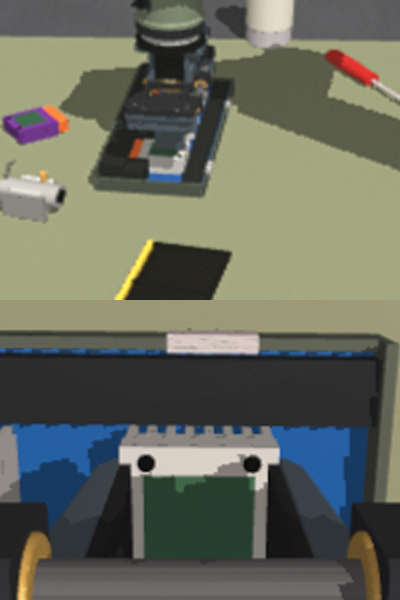

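>>> play_rows([
  [0,0,0,0,0.8],
  [0,0,0,0,0.8],
], newtons=12)

```text
time_s: 4.65
ee_pos: [618.7, -101.1, 37.7]
ee_rot: [180.0, -0.0, 174.2]
force: [-0.8, 0.1, 0.0]
gripper_width: 19.8
```

Run:
```python
from h import *
s,_=snap('wrist','w4'); print(s['time_s'],s['ee_pos'],s['gripper_width'],s['force'])
snap('side','s4')
a=cv2.imread('pics/s4.png')[130:230,200:300];b=cv2.imread('pics/w4.png')[180:300,180:380]
cv2.imwrite('pics/s4z.png',np.hstack([cv2.resize(a,(400,400),interpolation=2),cv2.resize(b,(400,240),interpolation=2).copy() if 0 else cv2.resize(b,(400,400),interpolation=2)]))
```

```text
4.65 [ 618.66914457 -101.11212141   37.69898324] 19.757961876342037 [-0.83096075  0.08607289  0.010638  ]
```

View pics/s4z.png

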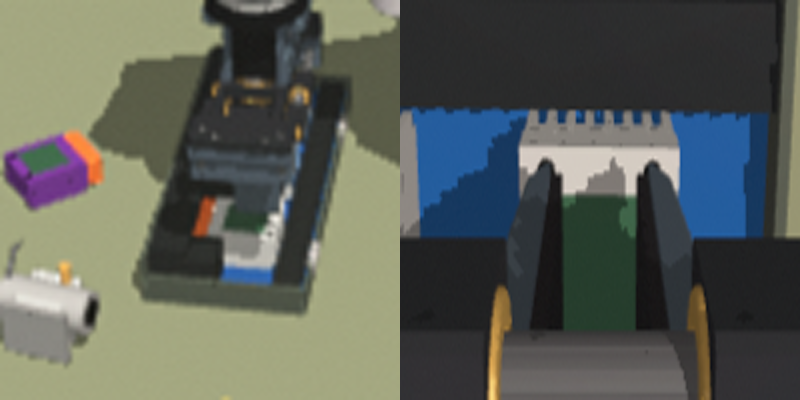

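Run:
```python
from h import *
s=env.state();C=cam('wrist',s)
R=Ro.from_euler('xyz',s['ee_rot'],degrees=True).as_matrix();p=np.array(s['ee_pos'])
for x in (0,16):
  for z in (-30,-10,0,14): print(x,z,proj(C,[p+R@[x,yy,z] for yy in(-10,10,-23.5,23.5)]).round().tolist())
H=np.array(env.calibration('wrist')['hand_eye']);print(H.round(2))
```

```text
0 -30 [[259.0, 264.0], [297.0, 264.0], [234.0, 264.0], [323.0, 264.0]]
0 -10 [[261.0, 250.0], [295.0, 250.0], [238.0, 250.0], [318.0, 250.0]]
0 0 [[262.0, 244.0], [295.0, 244.0], [240.0, 244.0], [316.0, 244.0]]
0 14 [[263.0, 236.0], [294.0, 236.0], [243.0, 236.0], [314.0, 236.0]]
16 -30 [[259.0, 235.0], [297.0, 235.0], [233.0, 235.0], [324.0, 235.0]]
16 -10 [[261.0, 224.0], [296.0, 224.0], [237.0, 224.0], [319.0, 224.0]]
16 0 [[262.0, 219.0], [295.0, 219.0], [239.0, 219.0], [317.0, 219.0]]
16 14 [[263.0, 213.0], [294.0, 213.0], [242.0, 213.0], [315.0, 213.0]]
[[  -0.     -0.97   -0.26   72.56]
 [   1.     -0.      0.      0.54]
 [  -0.     -0.26    0.97 -192.58]
 [   0.      0.      0.      1.  ]]
```

Run:
```python
import cv2
cv2.imwrite('pics/w4f.png',cv2.resize(cv2.imread('pics/w4.png')[180:360,130:430],None,fx=2.6,fy=2.6,interpolation=2))
```

```text
(no output)
```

View pics/w4f.png

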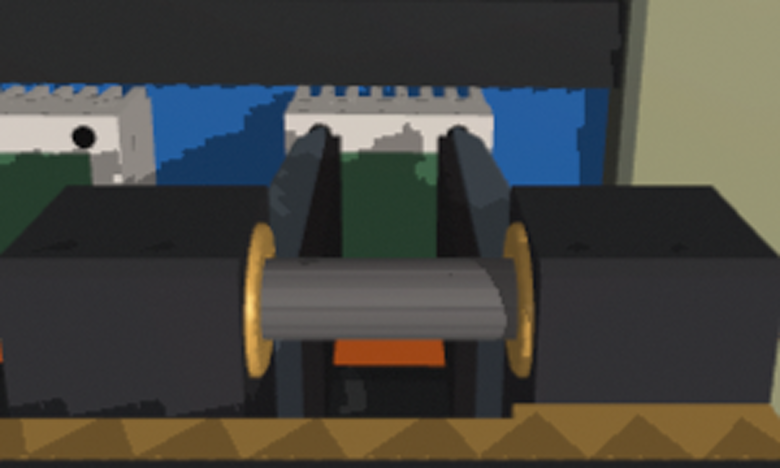

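Run:
```python
import cv2
cv2.imwrite('pics/w3f.png',cv2.resize(cv2.imread('pics/w3.png')[180:360,130:430],None,fx=2.6,fy=2.6,interpolation=2))
```

```text
(no output)
```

View pics/w3f.png

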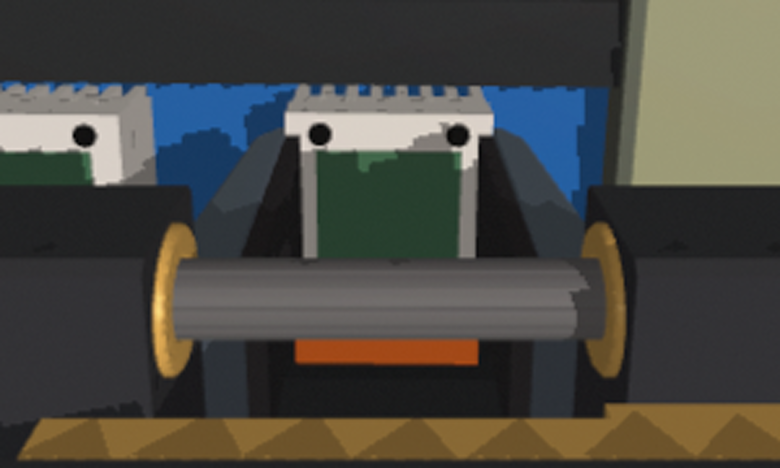

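Run:
```python
from h import *
s=env.state();C=cam('side');p=np.array(s['ee_pos'])
print(proj(C,[p+[0,10,-14],p+[0,23,-14],p+[0,10,0],p+[0,10,18],p+[0,23,18]]).round(1).tolist())
a=cv2.imread('pics/s4.png')[140:220,220:310]
cv2.imwrite('pics/s4y.png',cv2.resize(a,None,fx=8,fy=7,interpolation=0))
```

```text
[[264.5, 190.9], [264.3, 193.5], [264.4, 187.5], [264.3, 182.9], [264.1, 185.5]]
```

View pics/s4y.png

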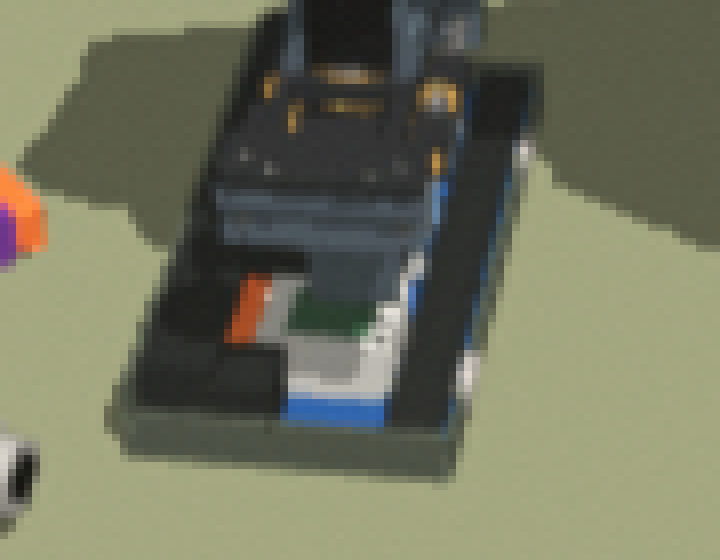

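>>> play_rows([
  [0,0,-3,0,0.8],
  [0,0,0,0,0.8],
])

```text
time_s: 5.0
ee_pos: [618.4, -101.1, 34.4]
ee_rot: [180.0, -0.0, 174.2]
force: [-0.8, 0.0, -0.3]
gripper_width: 18.2
```

>>> play_rows([
  [0,0,-3,0,0.8],
  [0,0,0,0,0.8],
])

```text
time_s: 5.25
ee_pos: [618.5, -101.1, 31.4]
ee_rot: [180.0, -0.0, 174.2]
force: [-0.2, -0.0, 0.9]
gripper_width: 18.4
```

>>> play_rows([
  [0,0,-3,0,0.8],
  [0,0,0,0,0.8],
])

```text
time_s: 5.5
ee_pos: [618.5, -101.1, 28.4]
ee_rot: [180.0, -0.0, 174.2]
force: [0.8, -0.1, 0.6]
gripper_width: 18.2
```

>>> play_rows([
  [0,0,-3,0,0.8],
  [0,0,0,0,0.8],
])

```text
time_s: 5.75
ee_pos: [618.5, -101.1, 25.4]
ee_rot: [180.0, -0.0, 174.2]
force: [-0.1, -0.3, 0.0]
gripper_width: 18.2
```

Run:
```python
from h import *
s,_=snap('wrist','w5'); print(s['time_s'],s['ee_pos'],s['gripper_width'],s['force'])
snap('side','s5')
a=cv2.imread('pics/s5.png')[140:220,220:310]
cv2.imwrite('pics/s5y.png',cv2.resize(a,None,fx=8,fy=7,interpolation=0))
```

```text
5.75 [ 618.4548442  -101.07584511   25.44979451] 18.214408092854303 [-0.13848502 -0.29637645  0.01067701]
```

View pics/s5y.png

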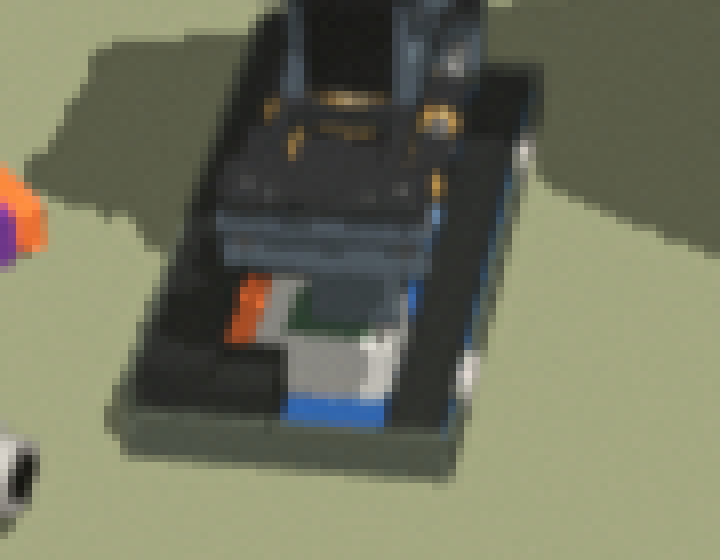

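View pics/w5.png

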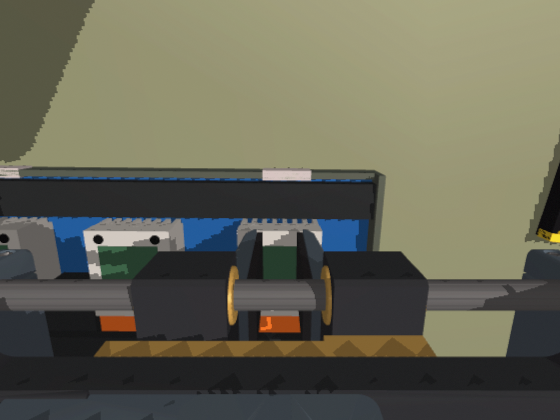

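>>> play_rows([
  [0,0,-2,0,0.8],
  [0,0,0,0,0.8],
])

```text
time_s: 6.1
ee_pos: [618.6, -101.1, 23.6]
ee_rot: [180.0, -0.0, 174.2]
force: [-0.4, 0.3, 0.2]
gripper_width: 18.5
```

>>> play_rows([
  [0,0,-2,0,0.8],
  [0,0,0,0,0.8],
])

```text
time_s: 6.35
ee_pos: [618.5, -101.1, 21.6]
ee_rot: [180.0, -0.0, 174.2]
force: [-0.1, -0.8, 0.4]
gripper_width: 18.2
```

>>> play_rows([
  [0,0,-2,0,0.8],
  [0,0,0,0,0.8],
])

```text
time_s: 6.6
ee_pos: [618.6, -101.1, 19.6]
ee_rot: [180.0, -0.0, 174.2]
force: [-0.5, 0.3, -0.6]
gripper_width: 18.3
```

>>> play_rows([
  [0,0,-2,0,0.8],
  [0,0,0,0,0.8],
])

```text
time_s: 6.85
ee_pos: [618.9, -101.1, 19.1]
ee_rot: [180.0, 0.0, 174.2]
force: [-2.4, 0.6, 6.8]
gripper_width: 18.4
```

>>> play_rows([
  [0,0,-2,0,0.8],
  [0,0,0,0,0.8],
])

```text
time_s: 7.1
ee_pos: [618.9, -101.2, 19.1]
ee_rot: [-180.0, 0.1, 174.2]
force: [-6.1, 0.9, 17.1]
gripper_width: 17.8
```

Run:
```python
from h import *
s,_=snap('wrist','w6'); print(s['time_s'],s['ee_pos'],s['gripper_width'],s['force'])
snap('side','s6')
a=cv2.imread('pics/s6.png')[140:220,220:310]
b=cv2.imread('pics/w6.png')[190:310,200:360]
cv2.imwrite('pics/s6y.png',np.hstack([cv2.resize(a,(400,360),interpolation=2),cv2.resize(b,(400,360),interpolation=2)]))
```

```text
7.1 [ 618.88382814 -101.17046142   19.06496739] 17.819140579075953 [-6.08341976  0.88470536 17.08449819]
```

View pics/s6y.png

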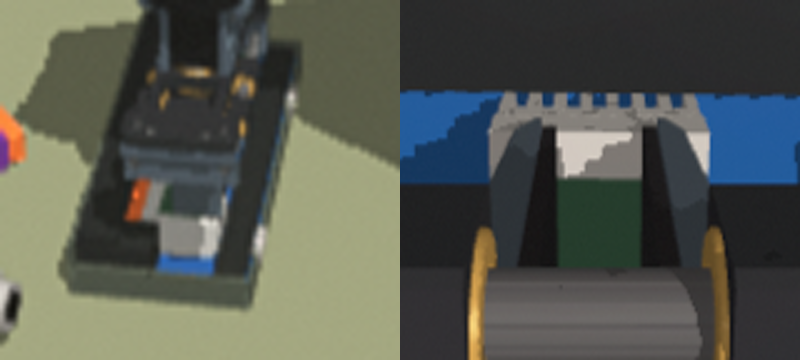

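>>> play_rows([
  [0,0,15,0,0.6],
  [0,0,10,0,0.24],
  [0,0,0,0,0.22],
  [0,0,0,0,0.22],
  [0,0,0,0,0.22],
  [0,0,-24,0,0.22],
  [0,0,-15,0,0.22],
  [0,0,-2,0,0.22],
  [0,0,0,0,0.22],
])

```text
time_s: 8.32
ee_pos: [618.7, -101.1, -0.3]
ee_rot: [180.0, -0.0, 174.2]
force: [0.0, 0.6, -0.1]
gripper_width: 71.1
```

>>> play_rows([
  [0,0,0,0,0.6],
  [0,0,0,0,0.6],
  [0,0,0,0,0.6],
  [0,0,0,0,0.6],
], newtons=12)

```text
time_s: 8.82
ee_pos: [618.9, -101.2, 0.0]
ee_rot: [-180.0, 0.0, 174.2]
force: [-0.6, -0.1, 0.1]
gripper_width: 47.9
```

>>> play_rows([
  [-0.5,0,3,0,0.6],
  [-0.5,0,3,0,0.6],
  [-0.5,0,3,0,0.6],
  [-0.5,0,3,0,0.6],
  [-0.5,0,3,0,0.6],
  [0,0,3,0,0.6],
  [0,0,3,0,0.6],
  [0,0,1,0,0.6],
  [0,0,0,0,0.6],
])

```text
time_s: 9.95
ee_pos: [616.1, -101.1, 22.0]
ee_rot: [180.0, -0.0, 174.2]
force: [0.0, -0.1, -3.2]
gripper_width: 47.9
```

```bash
cat > look.py <<'E'
import sys
from h import *
n=sys.argv[1]; x0,y0,x1,y1=map(int,sys.argv[2:6])
s,_=snap('wrist','w'+n); print(s['time_s'],s['ee_pos'].round(1),s['gripper_width'].round(1),s['force'].round(1))
snap('side','s'+n)
a=cv2.imread('pics/s%s.png'%n)[y0:y1,x0:x1]
b=cv2.imread('pics/w%s.png'%n)[150:330,130:430]
h=400
cv2.imwrite('pics/c%s.png'%n,np.hstack([cv2.resize(a,(400,400),interpolation=2),cv2.resize(b,(400,400),interpolation=2)]))
E
python3 look.py 7 220 130 310 220
```

```text
Traceback (most recent call last):
  File "look.py", line 4, in <module>
    s,_=snap('wrist','w'+n); print(s['time_s'],s['ee_pos'].round(1),s['gripper_width'].round(1),s['force'].round(1))
                                                                    ^^^^^^^^^^^^^^^^^^^^^^^^
AttributeError: 'float' object has no attribute 'round'
```

```bash
sed -i "s/s\['gripper_width'\].round(1)/round(s['gripper_width'],1)/" look.py; python3 look.py 7 220 130 310 220
```

```text
10.0 [ 616.2 -101.1   22. ] 48.0 [-0.6  0.8 -2.7]
```

View pics/c7.png

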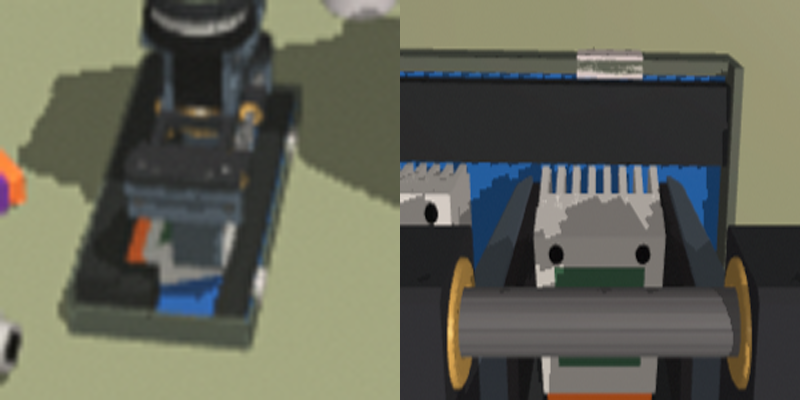

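>>> play_rows([
  [-4,0.4,1,0,0.6],
  [-4,0.4,1,0,0.6],
  [-4,0.4,1,0,0.6],
  [-5,0.5,1,0,0.6],
  [-2,0,6,0,0.6],
  [0,0,10,0,0.6],
  [0,0,10,0,0.6],
  [0,0,10,0,0.6],
  [0,0,0,0,0.6],
])

```text
time_s: 11.22
ee_pos: [598.0, -99.6, 63.0]
ee_rot: [-180.0, 0.1, 174.2]
force: [-0.1, -0.1, -2.3]
gripper_width: 47.5
```

```bash
python3 look.py 8 220 110 310 220
```

```text
11.225 [598.  -99.6  63. ] 47.5 [-0.1 -0.1 -2.3]
```

View pics/c8.png

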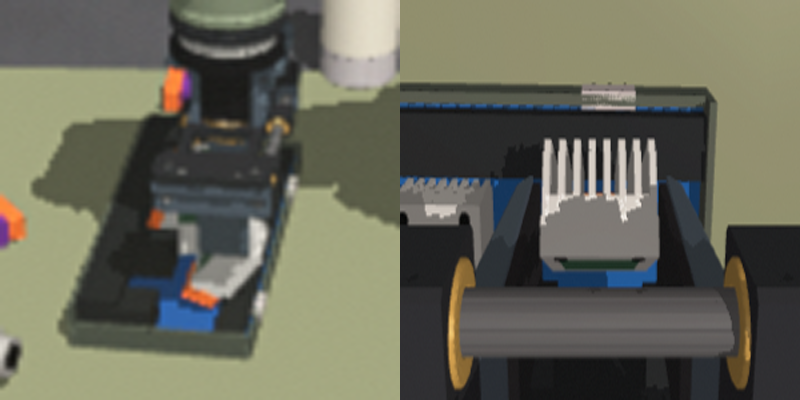

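>>> play_rows([
  [0,0,20,0,0.6],
  [-3,0,20,-4,0.6],
  [-6,2,15,-10,0.6],
  [-9,6,0,-10.6,0.6],
  [-9,6,0,-10.6,0.6],
  [-9,6,0,-10.6,0.6],
  [-9,6,0,-10.6,0.6],
  [-9,6,0,-10.6,0.6],
  [-9,6,0,-10.6,0.6],
  [-9,6,0,-10.6,0.6],
  [-9,6,0,-10.6,0.6],
  [-9,6,0,-10.6,0.6],
  [-9,6,0,-10.6,0.6],
  [-9,6,0,-10.6,0.6],
  [0,6,0,-10.6,0.6],
  [0,6,0,-10.6,0.6],
  [0,0,0,-10.6,0.6],
  [0,0,0,-10.6,0.6],
  [0,0,0,-7,0.6],
  [0,0,0,0,0.6],
])

```text
time_s: 13.82
ee_pos: [488.8, -19.4, 116.4]
ee_rot: [180.0, 0.1, -5.7]
force: [-0.3, -0.5, -1.7]
gripper_width: 47.7
```

```bash
python3 look.py 9 220 130 350 250
```

```text
13.825 [488.8 -19.4 116.4] 47.7 [-0.3 -0.5 -1.7]
```

View pics/c9.png

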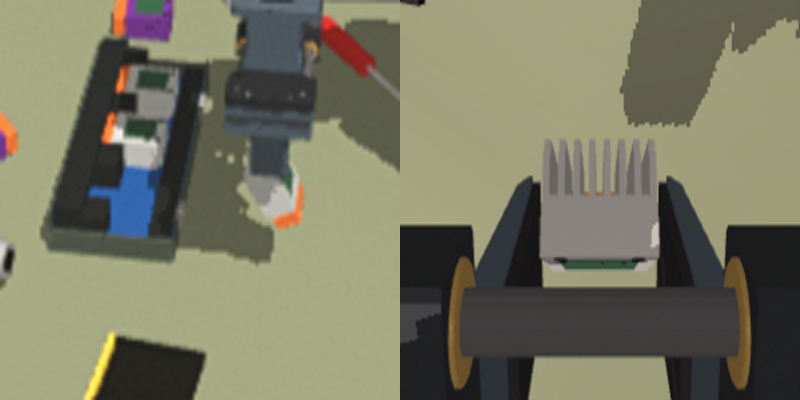

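>>> play_rows([
  [0,0,-30,0,0.6],
  [0,0,-30,0,0.6],
  [0,0,-22,0,0.6],
  [0,0,-6,0,0.6],
  [-2,0,-3,0,0.6],
  [-4,0,-2,0,0.6],
  [-4,0,-1,0,0.6],
  [0,0,0,0,0.6],
], newtons=8)

```text
time_s: 14.92
ee_pos: [484.4, -19.2, 25.6]
ee_rot: [-179.9, -0.6, -5.8]
force: [3.8, 2.9, 11.0]
gripper_width: 47.8
```

```bash
python3 look.py 10 240 130 360 250
```

```text
14.925 [484.4 -19.2  25.6] 47.8 [ 3.8  2.9 11. ]
```

View pics/c10.png

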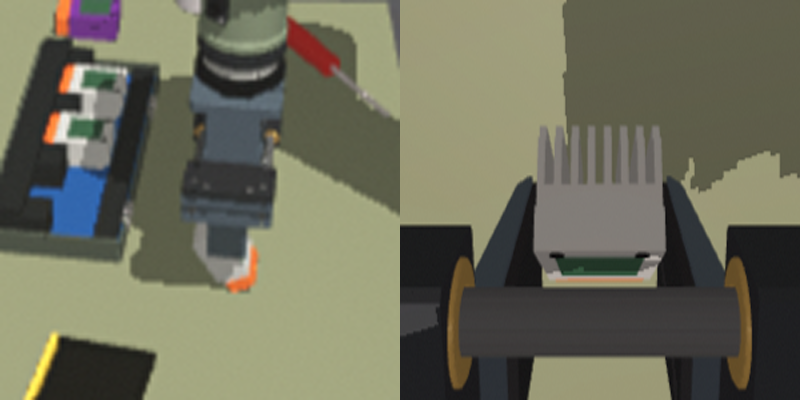

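>>> play_rows([
  [-5,0,2,0,0.6],
  [-6,0,0,0,0.6],
  [-6,0,0,0,0.6],
  [-6,0,0,0,0.6],
  [-6,0,0,0,0.6],
  [-6,0,0,0,0.6],
], newtons=5)

```text
time_s: 15.78
ee_pos: [443.1, -19.7, 24.4]
ee_rot: [180.0, 0.1, -5.8]
force: [0.9, -0.5, -1.6]
gripper_width: 47.8
```

```bash
python3 look.py 11 260 130 380 250
```

```text
15.775 [443.1 -19.7  24.4] 47.8 [ 0.9 -0.5 -1.6]
```

View pics/c11.png

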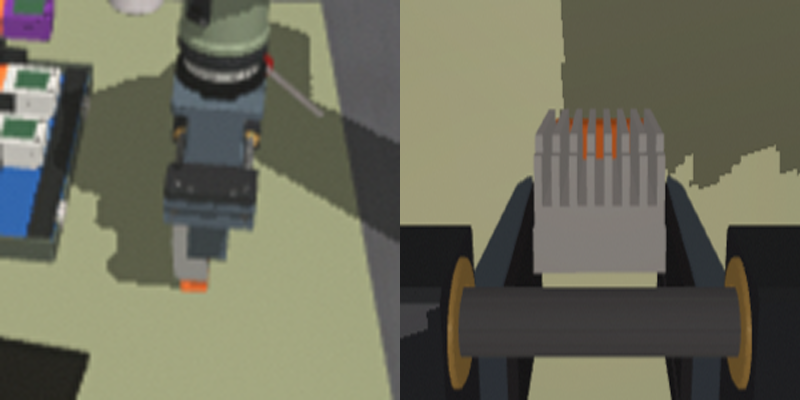

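>>> play_rows([
  [-6,0,-2,0,0.6],
  [-6,0,-2,0,0.6],
  [-6,0,-2,0,0.6],
  [-6,0,-3,0,0.6],
  [-5,0,-3,0,0.6],
  [-5,0,-4,0,0.6],
  [0,0,0,0,0.6],
], newtons=5)

```text
time_s: 16.75
ee_pos: [409.1, -18.9, 8.7]
ee_rot: [-180.0, 0.1, -5.8]
force: [-1.6, 2.1, 3.2]
gripper_width: 48.2
```

```bash
python3 look.py 12 260 130 380 250
```

```text
16.75 [409.1 -18.9   8.7] 48.2 [-1.6  2.1  3.2]
```

View pics/c12.png

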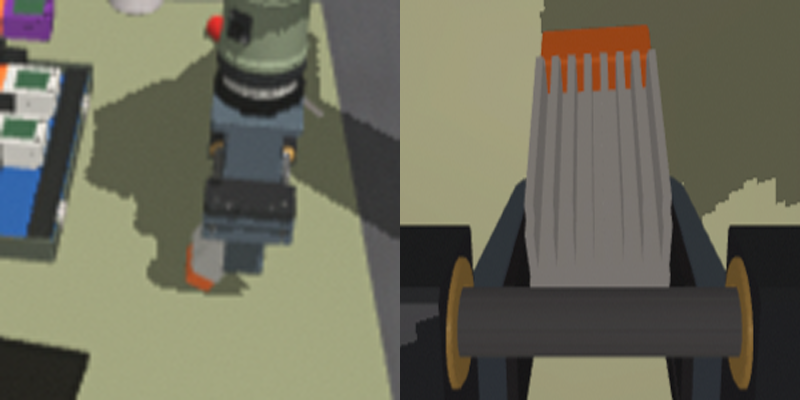

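>>> play_rows([
  [-4,0,-4,0,0.6],
  [-4,0,-4,0,0.6],
  [-3,0,-4,0,0.6],
  [-2,0,-4,0,0.6],
  [-1,0,-3,0,0.6],
  [-1,0,-3,0,0.6],
  [0,0,0,0,0.6],
], newtons=5)

```text
time_s: 17.73
ee_pos: [394.2, -19.6, -13.6]
ee_rot: [180.0, 0.1, -5.8]
force: [-1.5, -0.3, -0.9]
gripper_width: 49.0
```

```bash
python3 look.py 13 260 130 380 250
```

```text
17.725 [394.2 -19.6 -13.6] 49.0 [-1.5 -0.3 -0.9]
```

View pics/c13.png

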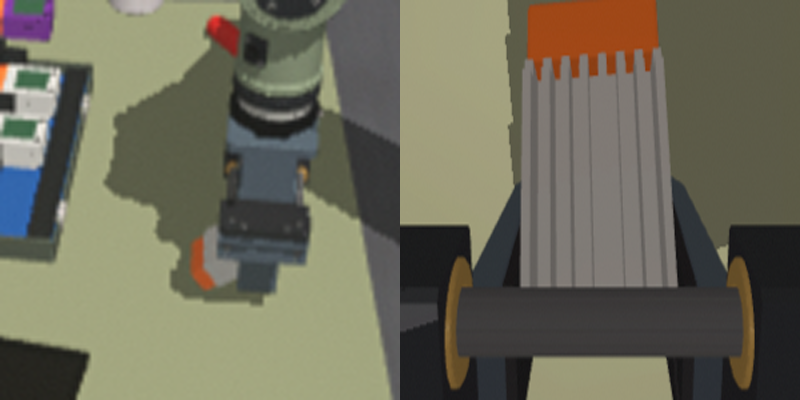

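>>> play_rows([
  [-1,0,-3,0,0.55],
  [0,0,0,0,0.38],
  [0,0,0,0,0.3],
  [0,0,0,0,0.25],
  [0,0,0,0,0.25],
  [0,0,30,0,0.25],
  [0,0,40,0,0.25],
  [0,0,0,0,0.25],
])

```text
time_s: 18.82
ee_pos: [396.7, -19.6, 56.1]
ee_rot: [-180.0, -0.4, -5.8]
force: [0.2, -0.1, -0.9]
gripper_width: 68.1
```

```bash
python3 look.py 14 260 130 380 250
```

```text
18.825 [396.7 -19.6  56.1] 68.1 [ 0.2 -0.1 -0.9]
```

View pics/c14.png

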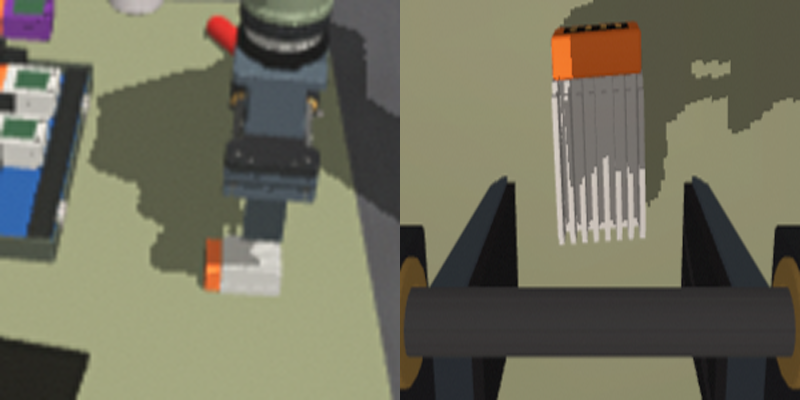

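View pics/w14.png

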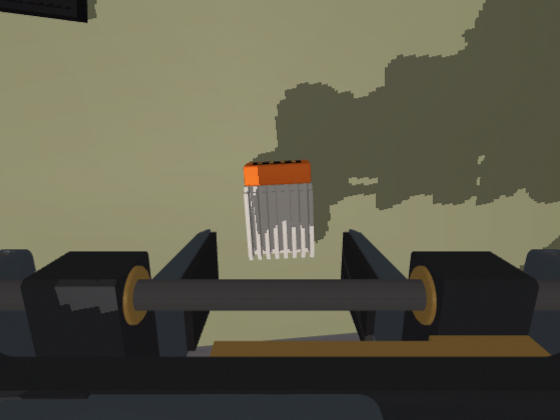

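```bash
cat > flat.py <<'E'
from h import *
import sys
# flat reg, fins up on plane zt=top height; uses orange blob boundary to fins
def measure(im,C,roi,zt):
    c=blob(im,(3,170,120),(18,255,255),60,roi)[0]
    x,y,w,h=cv2.boundingRect(c)
    m=np.zeros(im.shape[:2],np.uint8); cv2.drawContours(m,[c],-1,255,-1)
    pts=[]
    for u in range(x+4,x+w-4):
        v=np.where(m[:,u])[0]
        pts.append((u,v.max()+1))
    pts=np.array(pts,float); P=plane(C,pts,zt)[:,:2]
    k=np.polyfit(P[:,1],P[:,0],1)
    for _ in range(3):
        r=np.abs(np.polyval(k,P[:,1])-P[:,0]); g=r<max(1,2*np.median(r)); k=np.polyfit(P[g,1],P[g,0],1)
    e=plane(C,[(x,pts[0,1]),(x+w,pts[-1,1])],zt)[:,:2]
    yaw=-np.degrees(np.arctan(k[0]))
    mid=e.mean(0); d=np.array([np.cos(np.radians(yaw)),np.sin(np.radians(yaw))])
    return mid-20*d,yaw,e
if __name__=='__main__':
    n=sys.argv[1];roi=tuple(map(int,sys.argv[2:6]));zt=float(sys.argv[6])
    im=cv2.cvtColor(cv2.imread('pics/w%s.png'%n),cv2.COLOR_BGR2RGB)
    C=cam('wrist',env.state())
    print(measure(im,C,roi,zt))
    print(plane(C,[(250,259),(314,255)],30).round(1))
E
python3 flat.py 14 220 150 340 280 30
```

```text
(array([408.32778285, -20.22362777]), np.float64(-2.538147188323557), array([[429.55964258,   1.00197208],
       [427.05668147, -43.22060914]]))
[[377.6   3.5  30. ]
 [376.1 -41.4  30. ]]
```

>>> play_rows([
  [6,0,0,3.3,0.25],
  [6,-0.5,-20,0,0.25],
  [0,0,-30,0,0.25],
  [0,0,-15,0,0.25],
  [0,0,-3,0,0.25],
  [0,0,0,0,0.6],
  [0,0,0,0,0.6],
  [0,0,0,0,0.6],
  [0,0,0,0,0.6],
], newtons=15)

```text
time_s: 20.05
ee_pos: [406.7, -20.0, -13.8]
ee_rot: [180.0, -0.1, -2.5]
force: [0.1, -0.4, 1.8]
gripper_width: 47.8
```

>>> play_rows([
  [0,0,0,0,0.45],
  [0,0,4,0,0.42],
  [1,0,1,0,0.42],
  [0,0,0,0,0.6],
  [0,0,0,0,0.6],
  [0,0,0,0,0.6],
  [0,0,20,0,0.6],
  [0,0,40,0,0.6],
  [10,10,50,-2,0.6],
  [25,20,50,-2,0.6],
  [25,20,40,-2,0.6],
  [25,20,0,-2,0.6],
  [25,20,0,-0.5,0.6],
  [25,20,0,0,0.6],
  [20,20,0,0,0.6],
  [10,10,0,0,0.6],
  [0,0,0,0,0.6],
  [0,0,0,0,0.6],
])

```text
time_s: 22.3
ee_pos: [571.2, 119.4, 190.5]
ee_rot: [179.9, 0.1, -11.0]
force: [-0.2, -0.4, -2.3]
gripper_width: 48.2
```

```bash
python3 look.py 15 160 130 380 350
```

```text
22.3 [571.2 119.4 190.5] 48.2 [-0.2 -0.4 -2.3]
```

View pics/w15.png

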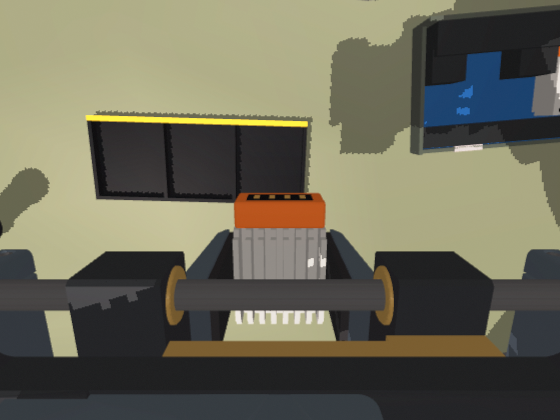

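```bash
cat > tray.py <<'E'
from h import *
import sys
def tray(im,C,roi=None):
    c=blob(im,(22,120,110),(33,255,255),60,roi)[0]
    r=cv2.minAreaRect(c); b=cv2.boxPoints(r); 
    P=plane(C,b,13)[:,:2]
    # long axis ends = midpoints of short sides
    L=[np.linalg.norm(P[i]-P[(i+1)%4]) for i in range(4)]
    i=int(np.argmin(L)); e1=(P[i]+P[(i+1)%4])/2; e2=(P[(i+2)%4]+P[(i+3)%4])/2
    if e1[1]<e2[1]: e1,e2=e2,e1
    d=e1-e2; yaw=np.degrees(np.arctan2(-d[0],d[1])); y=d/np.linalg.norm(d); x=np.array([y[1],-y[0]])
    cen=(e1+e2)/2-44*x
    return cen,yaw,np.linalg.norm(d),[cen-78*y,cen,cen+78*y],min(L)
if __name__=='__main__':
    im=cv2.cvtColor(cv2.imread('pics/%s.png'%sys.argv[1]),cv2.COLOR_BGR2RGB)
    n=sys.argv[2]; print(tray(im,cam(n,env.state())))
E
python3 tray.py w15 wrist; python3 tray.py top0 top
python3 - <<'E'
from h import *
C=cam('wrist',env.state()); print(plane(C,[(98,197),(305,203),(90,117),(307,123)],13).round(1))
E
```

```text
(array([620.27138514, 202.19880524]), np.float64(-12.673370597080808), np.float64(237.78788077386278), [array([603.15874825, 126.09914914]), array([620.27138514, 202.19880524]), array([637.38402203, 278.29846134])], np.float64(6.816685053327001))
(array([617.7752065, 204.3224134]), np.float64(-12.523398656935836), np.float64(236.85562653465104), [array([600.86181916, 128.17822564]), array([617.7752065, 204.3224134]), array([634.68859383, 280.46660116])], np.float64(9.242410792194038))
[[603.3 324.8  13. ]
 [550.9  93.9  13. ]
 [688.8 304.1  13. ]
 [637.9  76.5  13. ]]
```

>>> play_rows([
  [10,2,0,-0.7,0.6],
  [12,3,-20,-1,0.6],
  [9.5,1.7,-50,0,0.6],
  [0,0,-50,0,0.6],
  [0,0,-40,0,0.6],
  [0,0,-20,0,0.6],
  [0,0,-10,0,0.6],
  [0,0,-3,0,0.6],
  [0,0,0,0,0.6],
])

```text
time_s: 23.52
ee_pos: [604.4, 126.9, -1.8]
ee_rot: [-180.0, -0.1, -12.7]
force: [0.0, -0.1, -2.1]
gripper_width: 48.0
```

>>> play_rows([
  [-1,0,-2,0,0.6],
  [0,0,-1.5,0,0.6],
  [0,0,-1,0,0.6],
  [0,0,0,0,0.6],
])

```text
time_s: 24.02
ee_pos: [602.9, 126.8, -5.9]
ee_rot: [-180.0, -0.0, -12.7]
force: [-2.2, -0.6, 3.8]
gripper_width: 47.9
```

Contact with the bay floor (fz 3.8). Release and back off.

>>> play_rows([
  [0,0,0.5,0,0.5],
  [0,0,0,0,0.42],
  [0,0,0,0,0.38],
  [0,0,0,0,0.38],
  [0,0,30,0,0.38],
  [0,0,50,0,0.3],
  [0,0,60,0,0.24],
  [0,-20,60,5,0.24],
  [0,0,0,0,0.24],
])

```text
time_s: 25.15
ee_pos: [605.9, 106.5, 199.0]
ee_rot: [-179.8, -0.7, -7.8]
force: [0.0, 0.1, -0.9]
gripper_width: 69.3
```

```bash
python3 look.py 16 160 130 380 350;python3 tray.py w16 wrist;  cat look.py|head -3
```

```text
25.15 [605.9 106.5 199. ] 69.3 [ 0.   0.1 -0.9]
(array([615.00853365, 200.37362498]), np.float64(-12.647199946839985), np.float64(234.03630895933577), [array([597.93065812, 124.26616038]), array([615.00853365, 200.37362498]), array([632.08640917, 276.48108957])], np.float64(7.452519992592606))
import sys
from h import *
n=sys.argv[1]; x0,y0,x1,y1=map(int,sys.argv[2:6])
```

View pics/c16.png

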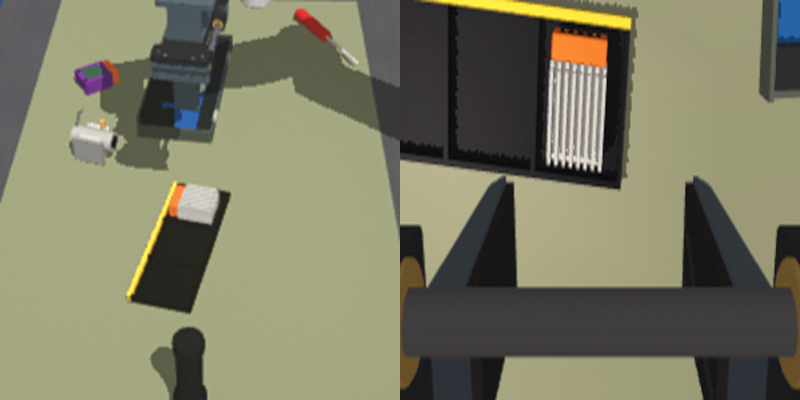

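>>> play_rows([
  [0,-18,0,10.7,0.22],
  [0,-18,0,10.7,0.22],
  [0,-18,0,10.7,0.22],
  [0,-18,0,10.7,0.22],
  [0,-18,0,10.7,0.22],
  [0,-18,0,10.7,0.22],
  [0,-18,0,10.7,0.22],
  [0,-18,0,10.7,0.22],
  [0,-18,0,10.7,0.22],
  [0,-18,0,10.7,0.22],
  [0,-18,0,10.7,0.22],
  [0,-18,0,10.7,0.22],
  [0,-18,0,10.7,0.22],
  [0,-18,0,10.7,0.22],
  [0,-18,0,10.7,0.22],
  [2,-18,-20,10.7,0.22],
  [1,-5,-50,10.7,0.22],
  [0,0,-50,0,0.22],
  [0,0,-5,0,0.22],
  [0,0,0,0,0.22],
])

```text
time_s: 27.75
ee_pos: [605.9, -185.8, 67.9]
ee_rot: [180.0, -0.0, 174.2]
force: [0.2, -0.4, -0.1]
gripper_width: 71.3
```

```bash
python3 look.py 17 160 130 380 350
python3 - <<'E'
from h import *
print(env.state()['ee_rot'])
cv2.imwrite('pics/w17z.png',cv2.resize(cv2.imread('pics/w17.png')[170:300,190:370],None,fx=4.4,fy=4.4,interpolation=2))
E
```

```text
27.75 [ 605.9 -185.8   67.9] 71.3 [ 0.2 -0.4 -0.1]
[-179.96187278    0.19787431  174.20964371]
```

View pics/w17z.png

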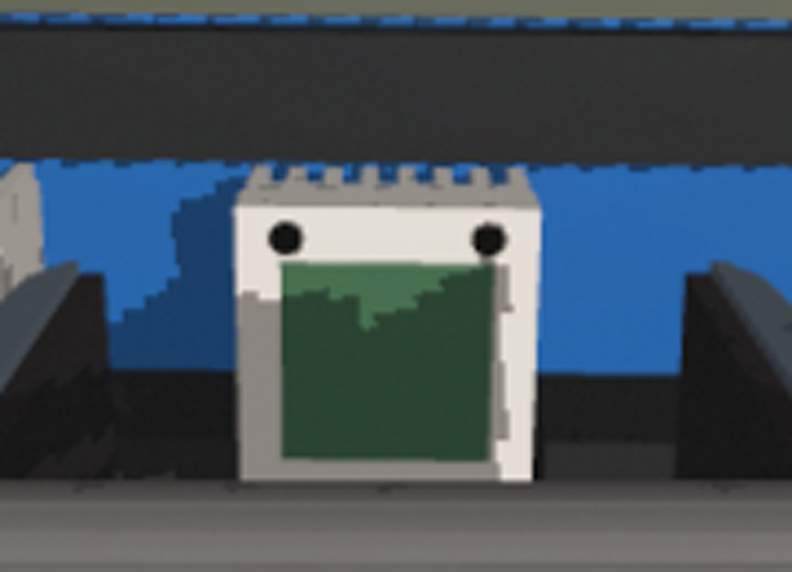

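Run:
```python
from h import *
C=cam('wrist',env.state()); P=plane(C,[(243.4,217),(313.2,217)],42);m=P.mean(0);print(P.round(1),m, m[:2]+14*np.array([.994,-.106]))
```

```text
[[ 595.5 -209.4   42. ]
 [ 600.4 -161.4   42. ]] [ 597.98609539 -185.41212871   42.        ] [ 611.90209539 -186.89612871]
```

>>> play_rows([
  [5,-1,-20,0,0.22],
  [0,0,-30,0,0.22],
  [0,0,-14,0,0.22],
  [0,0,-4,0,0.22],
  [0,0,0,0,0.22],
  [0,0,0,0,0.6],
  [0,0,0,0,0.6],
  [0,0,0,0,0.6],
  [0,0,0,0,0.6],
], newtons=12)

```text
time_s: 28.98
ee_pos: [611.0, -187.2, 0.7]
ee_rot: [-180.0, 0.1, 174.2]
force: [-0.6, -0.9, 3.2]
gripper_width: 47.9
```

>>> play_rows([
  [-0.5,0,3,0,0.6],
  [-0.5,0,3,0,0.6],
  [-0.5,0,3,0,0.6],
  [-0.5,0,3,0,0.6],
  [-0.5,0,3,0,0.6],
  [0,0,3,0,0.6],
  [0,0,3,0,0.6],
  [0,0,1,0,0.6],
  [0,0,0,0,0.6],
])

```text
time_s: 30.1
ee_pos: [608.2, -187.0, 22.3]
ee_rot: [180.0, 0.0, 174.2]
force: [0.2, -0.4, -2.7]
gripper_width: 48.1
```

>>> play_rows([
  [-4,0.4,1,0,0.6],
  [-4,0.4,1,0,0.6],
  [-4,0.4,1,0,0.6],
  [-5,0.5,1,0,0.6],
  [-2,0,6,0,0.6],
  [0,0,10,0,0.6],
  [0,0,10,0,0.6],
  [0,0,10,0,0.6],
  [0,0,0,0,0.6],
])

```text
time_s: 31.22
ee_pos: [590.1, -185.6, 63.4]
ee_rot: [-180.0, 0.1, 174.2]
force: [-0.6, -0.4, -2.0]
gripper_width: 48.0
```

```bash
python3 look.py 18 220 110 310 220
```

```text
31.225 [ 590.1 -185.6   63.4] 48.0 [-0.6 -0.4 -2. ]
```

View pics/c18.png

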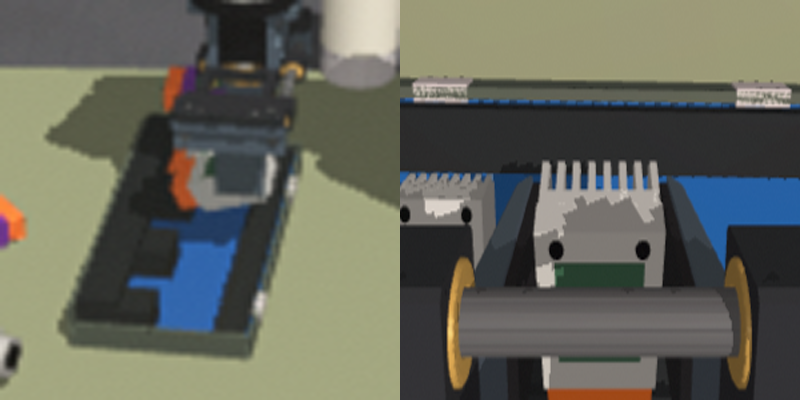

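>>> play_rows([
  [0,0,20,0,0.6],
  [-3,2,20,-4,0.6],
  [-6,6,15,-10,0.6],
  [-8,11,0,-10.6,0.6],
  [-8,11,0,-10.6,0.6],
  [-8,11,0,-10.6,0.6],
  [-8,11,0,-10.6,0.6],
  [-8,11,0,-10.6,0.6],
  [-8,11,0,-10.6,0.6],
  [-8,11,0,-10.6,0.6],
  [-8,11,0,-10.6,0.6],
  [-8,11,0,-10.6,0.6],
  [-8,11,0,-10.6,0.6],
  [-8,11,0,-10.6,0.6],
  [-4,11,0,-10.6,0.6],
  [0,11,0,-10.6,0.6],
  [0,11,0,-10.6,0.6],
  [0,5,0,-10.6,0.6],
  [0,0,0,-7,0.6],
  [0,0,0,0,0.6],
])

```text
time_s: 33.83
ee_pos: [487.9, -18.2, 116.7]
ee_rot: [180.0, 0.0, -5.7]
force: [0.4, -0.0, -2.0]
gripper_width: 48.0
```

>>> play_rows([
  [0,0,-30,0,0.6],
  [0,0,-20,0,0.6],
  [0,0,-15,0,0.6],
  [0,0,0,0,0.6],
], newtons=6)

```text
time_s: 34.33
ee_pos: [487.1, -18.3, 51.0]
ee_rot: [180.0, 0.2, -5.7]
force: [0.6, 0.5, -1.0]
gripper_width: 47.7
```

```bash
python3 look.py 19 240 130 360 250
```

```text
34.325 [487.1 -18.3  51. ] 47.7 [ 0.6  0.5 -1. ]
```

View pics/c19.png

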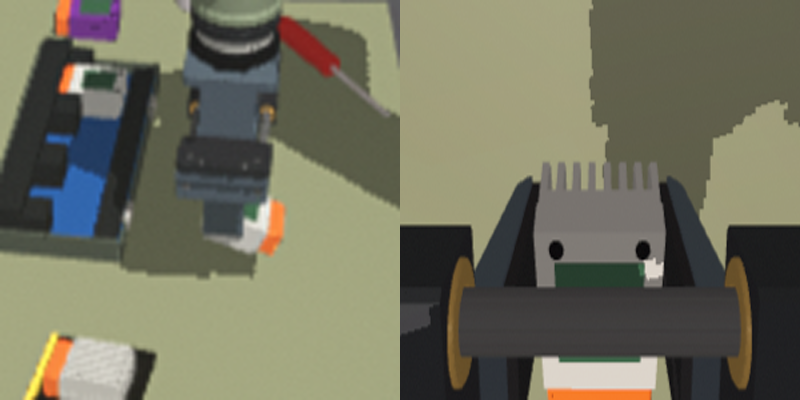

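>>> play_rows([
  [0,0,-24,0,0.6],
  [0,0,0,0,0.6],
  [0,0,0,0,0.6],
], newtons=3.5)

```text
time_s: 34.8
ee_pos: [489.0, -18.4, 29.0]
ee_rot: [180.0, -0.1, -5.8]
force: [-0.1, 0.1, -1.2]
gripper_width: 48.0
```

```bash
python3 look.py 20 240 130 360 250
```

```text
34.8 [489.  -18.4  29. ] 48.0 [-0.1  0.1 -1.2]
```

View pics/c20.png

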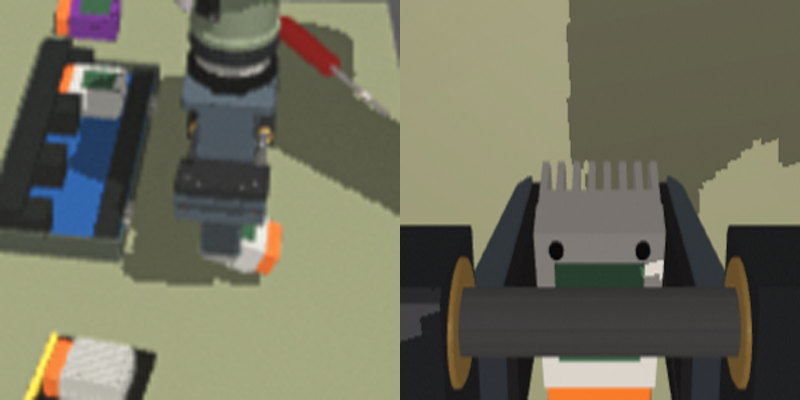

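>>> play_rows([
  [0,6,25,5,0.6],
  [13,6,5,10.6,0.6],
  [15,6,0,10.6,0.6],
  [15,6,0,10.6,0.6],
  [15,6,0,10.6,0.6],
  [15,6,0,10.6,0.6],
  [15,6,0,10.6,0.6],
  [15,6,0,10.6,0.6],
  [15,5,0,10.6,0.6],
  [5,0,-10,0.2,0.6],
  [0,0,-20,0,0.6],
  [0,0,-4,0,0.6],
  [0,0,0,0,0.6],
], newtons=8)

```text
time_s: 36.52
ee_pos: [610.8, 34.5, 23.9]
ee_rot: [-180.0, 0.0, 84.1]
force: [-0.2, 0.2, -0.0]
gripper_width: 47.8
```

```bash
python3 look.py 21 200 120 340 260
```

```text
36.525 [610.8  34.5  23.9] 47.8 [-0.2  0.2 -0. ]
```

View pics/c21.png

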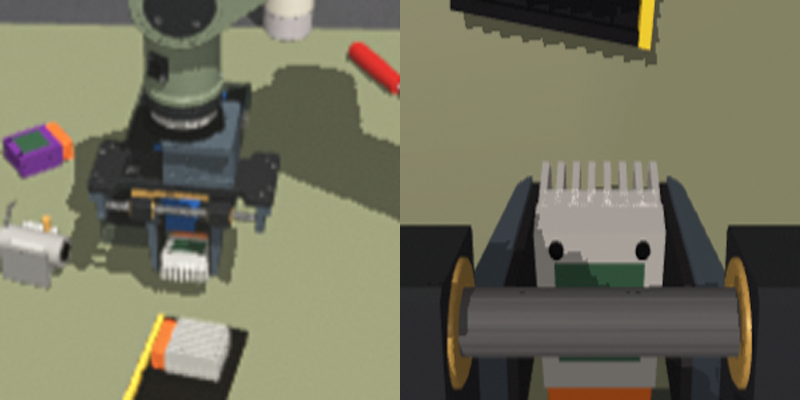

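>>> play_rows([
  [0,-12,1,0,0.6],
  [0,-12,0,0,0.6],
  [0,-8,0,0,0.6],
  [0,-6,0,0,0.6],
  [0,-6,0,0,0.6],
  [0,-6,0,0,0.6],
  [0,-6,0,0,0.6],
  [0,-6,0,0,0.6],
  [0,0,0,0,0.6],
], newtons=5)

```text
time_s: 37.75
ee_pos: [609.1, -26.8, 25.6]
ee_rot: [-179.8, -0.1, 84.1]
force: [-4.6, 4.2, 4.4]
gripper_width: 48.5
```

```bash
python3 look.py 22 200 120 340 260
```

```text
37.75 [609.1 -26.8  25.6] 48.5 [-4.6  4.2  4.4]
```

View pics/c22.png

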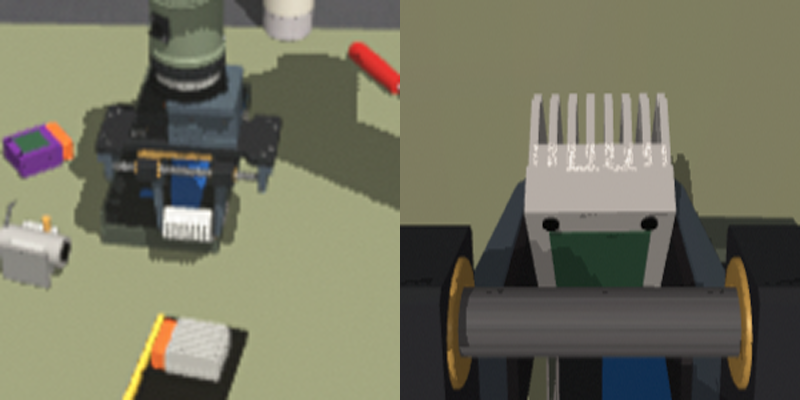

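>>> play_rows([
  [0,6,1,0,0.6],
  [0,12,0,0,0.6],
  [0,14,0,0,0.6],
  [-10,10,0,0,0.6],
  [-10,0,-6,0,0.6],
  [-10,0,-6,0,0.6],
  [0,0,-4,0,0.6],
  [0,0,-4,0,0.6],
  [0,0,-4,0,0.6],
  [0,0,-4,0,0.6],
  [0,0,0,0,0.6],
], newtons=6)

```text
time_s: 39.22
ee_pos: [581.6, 15.1, -1.2]
ee_rot: [180.0, -0.0, 84.2]
force: [-1.3, 1.7, 5.0]
gripper_width: 48.3
```

```bash
python3 look.py 23 200 120 340 260
```

```text
39.225 [581.6  15.1  -1.2] 48.3 [-1.3  1.7  5. ]
```

View pics/c23.png

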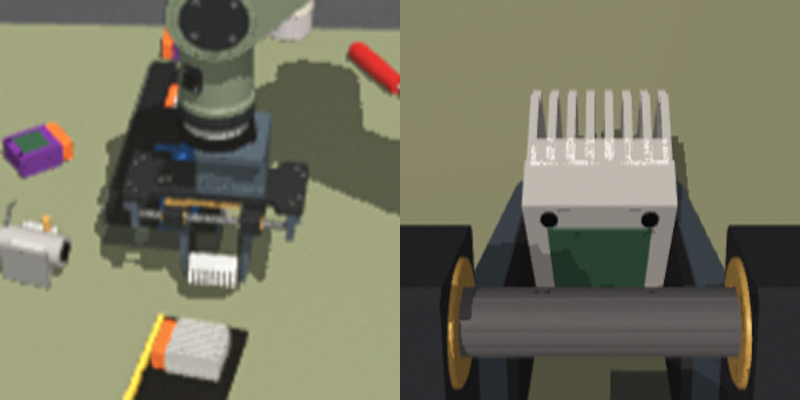

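>>> play_rows([
  [0,0,-3,0,0.6],
  [0,0,-3,0,0.6],
  [0,0,-3,0,0.6],
  [0,0,-3,0,0.6],
  [0,0,0,0,0.6],
], newtons=5)

```text
time_s: 39.95
ee_pos: [581.6, 15.0, -13.3]
ee_rot: [180.0, -0.0, 84.2]
force: [-1.4, 1.6, 5.2]
gripper_width: 47.9
```

>>> play_rows([
  [0,0,0,0,0.5],
  [0,0,0,0,0.4],
  [0,0,0,0,0.25],
  [0,0,0,0,0.25],
  [0,0,30,0,0.25],
  [0,0,50,0,0.25],
  [0,10,10,0,0.25],
  [0,0,0,0,0.25],
], newtons=5)

```text
time_s: 40.95
ee_pos: [581.3, 25.2, 76.4]
ee_rot: [179.9, -0.0, 84.2]
force: [-0.1, -0.0, -1.0]
gripper_width: 68.7
```

```bash
python3 look.py 24 200 120 340 260
```

```text
40.95 [581.3  25.2  76.4] 68.7 [-0.1 -0.  -1. ]
```

View pics/w24.png

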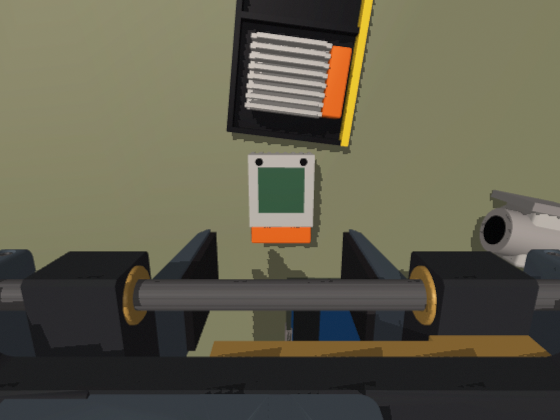

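Run:
```python
from h import *
C=cam('wrist',env.state()); P=plane(C,[(249,155),(315,155),(250,243),(311,243)],30);print(P.round(1), P[:2].mean(0),P[2:].mean(0))
```

```text
[[564.5  78.1  30. ]
 [611.   73.4  30. ]
 [557.   12.3  30. ]
 [603.1   7.7  30. ]] [587.76012587  75.73299311  30.        ] [580.07339061  10.00059551  30.        ]
```

>>> play_rows([
  [3,20,0,-0.9,0.385],
  [3.3,28.5,0,0,0.385],
  [0,0,-30,0,0.385],
  [0,0,-30,0,0.385],
  [0,0,-15,0,0.385],
  [0,0,-8,0,0.385],
  [0,0,0,0,0.385],
  [0,0,0,0,0.6],
  [0,0,0,0,0.6],
  [0,0,0,0,0.6],
], newtons=8)

```text
time_s: 42.3
ee_pos: [588.2, 73.2, -6.1]
ee_rot: [179.9, -0.0, 83.3]
force: [0.6, -0.3, 2.8]
gripper_width: 47.6
```

```bash
python3 look.py 25 200 120 340 260
```

```text
42.3 [588.2  73.2  -6.1] 47.6 [ 0.6 -0.3  2.8]
```

View pics/c25.png

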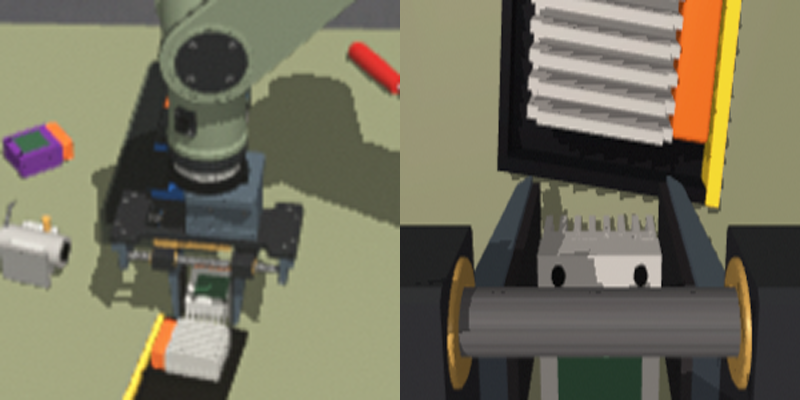

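>>> play_rows([
  [0,0,6,0,0.6],
  [0,-2,10,0,0.6],
  [0,-4,15,0,0.6],
  [0,-6,20,0,0.6],
  [0,-6,25,0,0.6],
  [0,-6,10,0,0.6],
  [0,0,0,0,0.6],
], newtons=6)

```text
time_s: 43.28
ee_pos: [587.9, 48.7, 79.9]
ee_rot: [179.9, -0.0, 83.3]
force: [-0.0, -0.4, -0.9]
gripper_width: 47.9
```

```bash
python3 look.py 26 200 120 340 260
```

```text
43.275 [587.9  48.7  79.9] 47.9 [-0.  -0.4 -0.9]
```

View pics/c26.png

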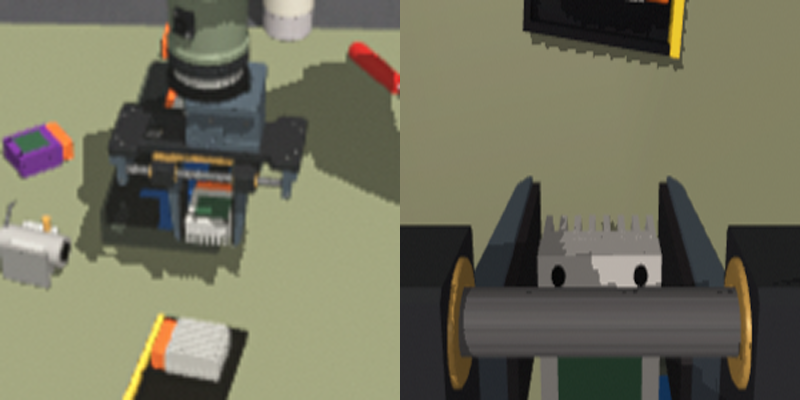

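>>> play_rows([
  [0,0,-20,0,0.6],
  [0,0,-22,0,0.6],
  [0,0,0,0,0.6],
  [0,0,0,0,0.6],
  [0,0,0,0,0.6],
], newtons=3)

```text
time_s: 44.0
ee_pos: [588.2, 49.3, 37.9]
ee_rot: [179.9, -0.0, 83.3]
force: [-0.1, 0.1, -1.0]
gripper_width: 48.0
```

```bash
python3 look.py 27 200 120 340 260
```

```text
44.0 [588.2  49.3  37.9] 48.0 [-0.1  0.1 -1. ]
```

View pics/c27.png

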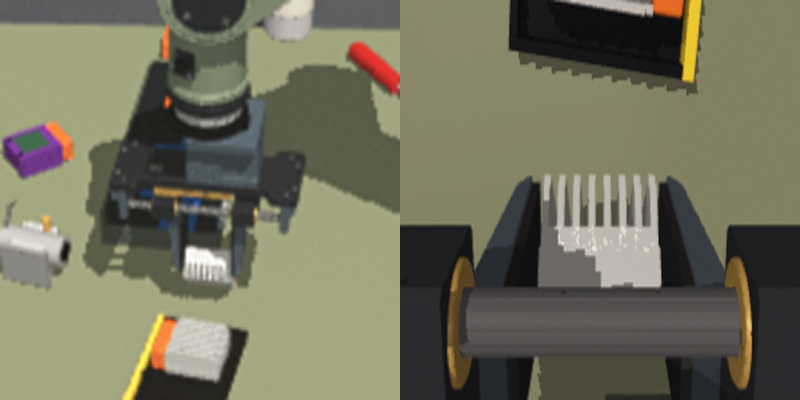

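>>> play_rows([
  [0,0,0,0,0.6],
  [0,0,0,0,0.6],
  [0,-4,20,-3,0.6],
  [-9,-7,20,-10.6,0.6],
  [-10,-7,0,-10.6,0.6],
  [-10,-7,0,-10.6,0.6],
  [-10,-7,0,-10.6,0.6],
  [-10,-7,0,-10.6,0.6],
  [-10,-7,0,-10.6,0.6],
  [-10,-7,0,-10.6,0.6],
  [-10,-7,-10,-10.6,0.6],
  [-10,-7,-20,-1.5,0.6],
  [0,0,-12,0,0.6],
  [0,0,0,0,0.6],
], newtons=8)

```text
time_s: 45.85
ee_pos: [498.5, -17.6, 34.5]
ee_rot: [180.0, 0.1, -6.0]
force: [0.1, 0.3, -1.1]
gripper_width: 48.0
```

```bash
python3 look.py 28 240 130 360 250
```

```text
45.85 [498.5 -17.6  34.5] 48.0 [ 0.1  0.3 -1.1]
```

View pics/c28.png

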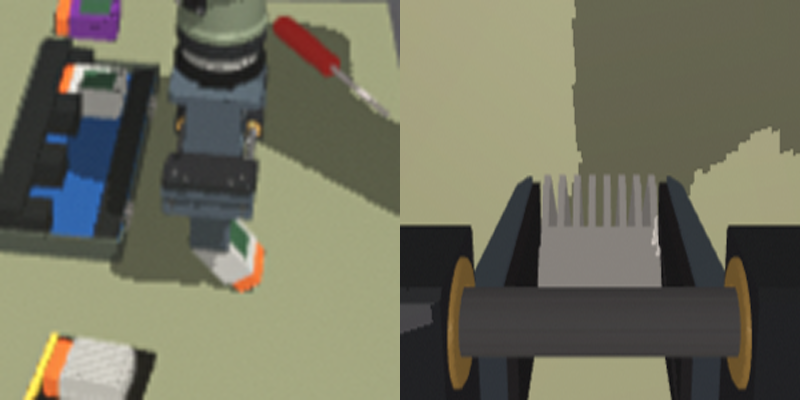

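>>> play_rows([
  [-4,0,-5,0,0.6],
  [-6,0,-2,0,0.6],
  [-6,0,0,0,0.6],
  [-6,0,0,0,0.6],
  [-6,0,0,0,0.6],
  [-6,0,0,0,0.6],
  [-6,0,0,0,0.6],
], newtons=3.5)

```text
time_s: 46.82
ee_pos: [457.2, -18.0, 27.7]
ee_rot: [180.0, 0.1, -6.0]
force: [1.3, 0.6, 0.8]
gripper_width: 48.1
```

```bash
python3 look.py 29 250 130 370 250
```

```text
46.825 [457.2 -18.   27.7] 48.1 [1.3 0.6 0.8]
```

View pics/c29.png

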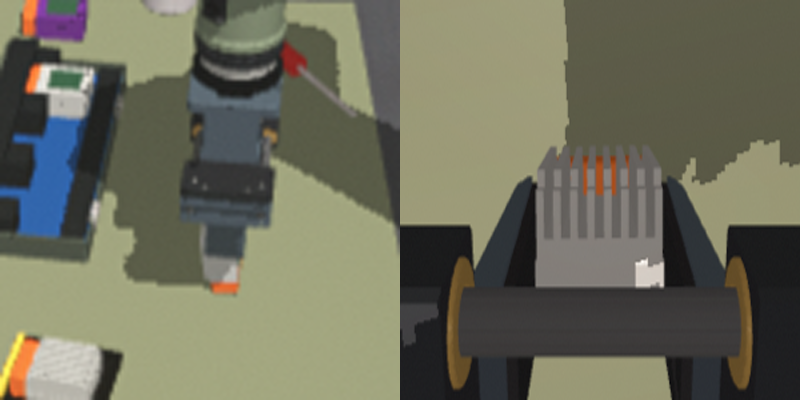

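>>> play_rows([
  [-6,0,-1,0,0.6],
  [-6,0,-1,0,0.6],
  [-6,0,-1,0,0.6],
  [-6,0,-2,0,0.6],
  [-6,0,-3,0,0.6],
  [-6,0,-4,0,0.6],
  [-6,0,-4,0,0.6],
  [-5,0,-4,0,0.6],
  [-5,0,-4,0,0.6],
  [0,0,0,0,0.6],
], newtons=5)

```text
time_s: 48.18
ee_pos: [404.8, -17.8, 3.6]
ee_rot: [180.0, 0.2, -6.0]
force: [-1.6, 0.3, 0.1]
gripper_width: 48.8
```

```bash
python3 look.py 30 260 130 380 250
```

```text
48.175 [404.8 -17.8   3.6] 48.8 [-1.6  0.3  0.1]
```

View pics/c30.png

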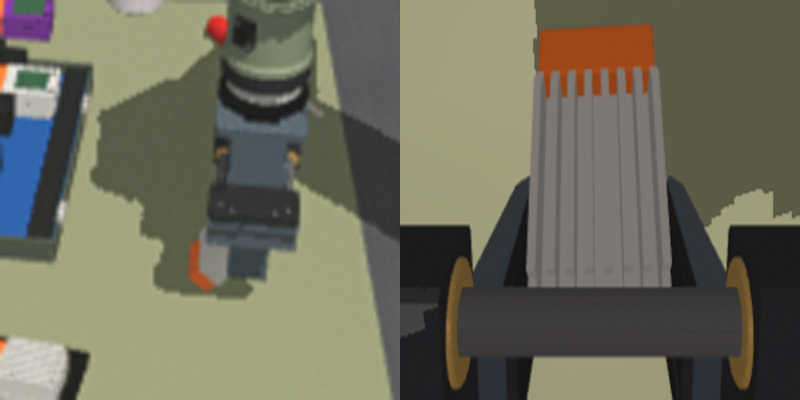

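Good, continuing to lay it down and release.

>>> play_rows([
  [-4,0,-4,0,0.6],
  [-3,0,-4,0,0.6],
  [-3,0,-4,0,0.6],
  [-2,0,-4,0,0.6],
  [-1,0,-3,0,0.6],
  [0,0,0,0,0.6],
  [0,0,0,0,0.5],
  [0,0,0,0,0.38],
  [0,0,0,0,0.25],
  [0,0,0,0,0.25],
  [0,0,30,0,0.25],
  [0,0,42,0,0.25],
  [0,0,0,0,0.25],
  [0,0,0,0,0.25],
], newtons=5)

```text
time_s: 50.02
ee_pos: [393.0, -17.8, 56.8]
ee_rot: [180.0, 0.0, -6.0]
force: [-0.1, -0.1, 0.2]
gripper_width: 68.4
```

```bash
python3 look.py 31 260 130 380 250; python3 flat.py 31 200 100 360 290 30
```

```text
50.025 [393.  -17.8  56.8] 68.4 [-0.1 -0.1  0.2]
(array([410.92209289, -19.26158106]), np.float64(-4.904832658347155), array([[432.88977039,   1.51071435],
       [428.80793893, -43.45391489]]))
[[375.1   5.6  30. ]
 [373.3 -39.8  30. ]]
```

View pics/w31.png

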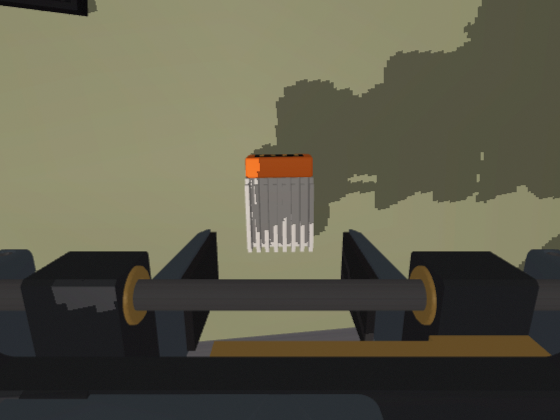

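>>> play_rows([
  [8,-0.7,0,0.8,0.25],
  [9.5,-0.7,-25,0,0.25],
  [0,0,-25,0,0.25],
  [0,0,-13,0,0.25],
  [0,0,-2,0,0.25],
  [0,0,0,0,0.6],
  [0,0,0,0,0.6],
  [0,0,0,0,0.6],
  [0,0,0,0,0.6],
], newtons=15)

```text
time_s: 51.25
ee_pos: [411.6, -19.2, -7.5]
ee_rot: [180.0, -0.1, -5.2]
force: [0.9, -0.0, 2.5]
gripper_width: 48.0
```

>>> play_rows([
  [0,0,20,0,0.6],
  [0,5,40,0,0.6],
  [10,15,50,-1,0.6],
  [20,25,50,-1,0.6],
  [25,30,40,-1,0.6],
  [25,30,0,-1,0.6],
  [25,30,0,-1,0.6],
  [25,30,0,-1,0.6],
  [20,25,0,-1.5,0.6],
  [10,14,0,0,0.6],
  [0,0,0,0,0.6],
  [0,0,0,0,0.6],
])

```text
time_s: 52.75
ee_pos: [570.1, 183.9, 192.0]
ee_rot: [179.9, 0.1, -12.7]
force: [0.1, -0.1, -1.9]
gripper_width: 47.9
```

```bash
python3 look.py 32 160 130 380 350; python3 tray.py w32 wrist
```

```text
52.75 [570.1 183.9 192. ] 47.9 [ 0.1 -0.1 -1.9]
(array([620.05166783, 201.84383436]), np.float64(-12.411035908089218), np.float64(237.8846050860059), [array([603.28763928, 125.66662421]), array([620.05166783, 201.84383436]), array([636.81569637, 278.02104452])], np.float64(6.678050101975687))
```

View pics/w32.png

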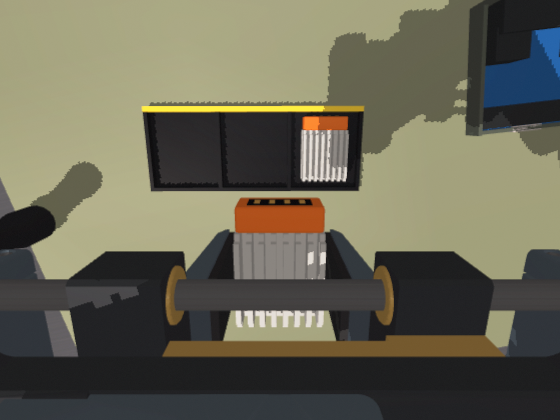

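>>> play_rows([
  [17,6,0,0,0.6],
  [17,6,-20,0,0.6],
  [15,6,-50,0.2,0.6],
  [0,0,-50,0,0.6],
  [0,0,-40,0,0.6],
  [0,0,-20,0,0.6],
  [0,0,-10,0,0.6],
  [0,0,-3,0,0.6],
  [0,0,0,0,0.6],
])

```text
time_s: 53.98
ee_pos: [620.7, 202.8, 0.1]
ee_rot: [-180.0, -0.1, -12.5]
force: [0.1, 0.5, -0.9]
gripper_width: 47.8
```

>>> play_rows([
  [0,0,-2,0,0.6],
  [0,0,-1,0,0.6],
  [0,0,0,0,0.6],
])

```text
time_s: 54.35
ee_pos: [620.0, 202.9, -3.8]
ee_rot: [-180.0, -0.0, -12.5]
force: [0.4, 0.2, -1.4]
gripper_width: 47.9
```

>>> play_rows([
  [0,0,-1,0,0.6],
  [0,0,0,0,0.5],
  [0,0,0,0,0.42],
  [0,0,0,0,0.38],
  [0,0,0,0,0.38],
  [0,0,30,0,0.38],
  [0,0,50,0,0.3],
  [0,-10,60,0,0.24],
  [0,-30,60,5,0.24],
  [0,0,0,0,0.24],
  [0,0,0,0,0.24],
])

```text
time_s: 55.72
ee_pos: [619.5, 164.7, 190.4]
ee_rot: [180.0, 0.1, -7.5]
force: [-0.2, 0.8, 0.3]
gripper_width: 69.5
```

```bash
python3 look.py 33 160 130 380 350
```

```text
55.725 [619.5 164.7 190.4] 69.5 [-0.2  0.8  0.3]
```

View pics/c33.png

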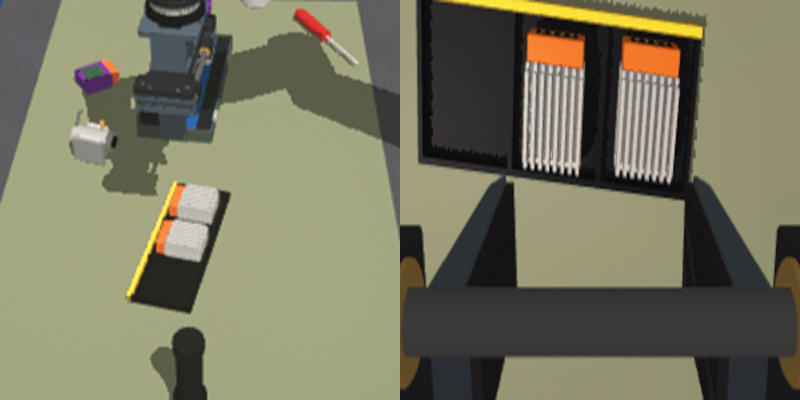

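>>> play_rows([
  [-1,-22,0,10.7,0.22],
  [-1.5,-27,0,10.7,0.22],
  [-1.5,-27,0,10.7,0.22],
  [-1.5,-27,0,10.7,0.22],
  [-1.5,-27,0,10.7,0.22],
  [-1.5,-27,0,10.7,0.22],
  [-1.5,-27,0,10.7,0.22],
  [-1.5,-27,0,10.7,0.22],
  [-1.5,-27,0,10.7,0.22],
  [-1.5,-27,0,10.7,0.22],
  [-1.5,-27,0,10.7,0.22],
  [-1.5,-27,0,10.7,0.22],
  [-1.5,-27,0,10.7,0.22],
  [-1.5,-27,0,10.7,0.22],
  [-1.5,-27,0,10.7,0.22],
  [-1.5,-27,-20,10.7,0.22],
  [-1,-10,-50,10.7,0.22],
  [0,0,-48,0,0.22],
  [0,0,-5,0,0.22],
  [0,0,0,0,0.22],
])

```text
time_s: 58.32
ee_pos: [596.1, -271.9, 68.1]
ee_rot: [180.0, -0.0, 174.4]
force: [-0.8, -0.1, 0.3]
gripper_width: 71.2
```

```bash
python3 look.py 34 160 130 380 350
python3 - <<'E'
from h import *
print(env.state()['ee_rot'])
cv2.imwrite('pics/w34z.png',cv2.resize(cv2.imread('pics/w34.png')[170:300,190:370],None,fx=4.4,fy=4.4,interpolation=2))
E
```

```text
58.325 [ 596.1 -271.9   68.1] 71.2 [-0.8 -0.1  0.3]
[-179.93179499    0.20207264  174.42390593]
```

View pics/w34z.png

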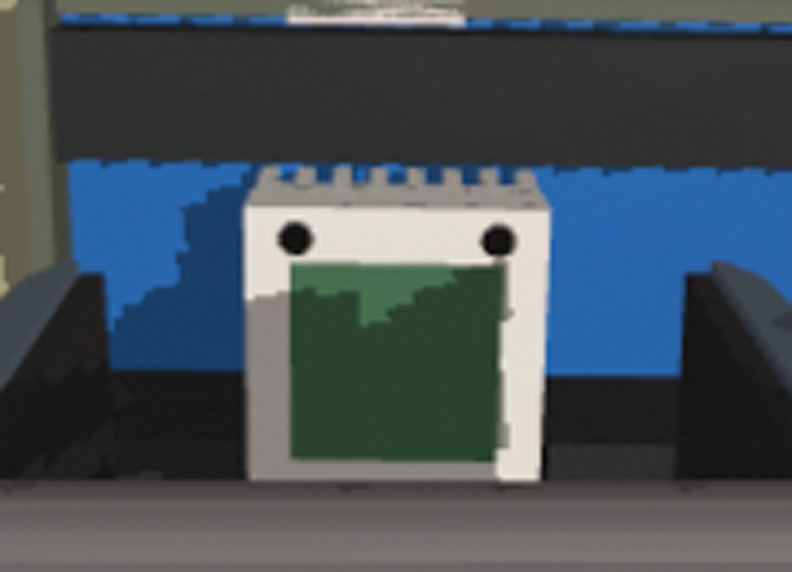

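>>> play_rows([
  [-2,1,-20,-0.3,0.22],
  [0,0,-30,0,0.22],
  [0,0,-13,0,0.22],
  [0,0,-3,0,0.22],
  [0,0,0,0,0.22],
  [0,0,0,0,0.6],
  [0,0,0,0,0.6],
  [0,0,0,0,0.6],
  [0,0,0,0,0.6],
], newtons=12)

```text
time_s: 59.55
ee_pos: [593.7, -271.3, 2.5]
ee_rot: [-180.0, 0.0, 174.1]
force: [-1.7, -0.3, 3.3]
gripper_width: 47.9
```

>>> play_rows([
  [0,0,3,0,0.6],
  [-0.5,0,3,0,0.6],
  [-0.5,0,3,0,0.6],
  [-0.5,0,3,0,0.6],
  [-0.5,0,3,0,0.6],
  [0,0,3,0,0.6],
  [0,0,3,0,0.6],
  [0,0,3,0,0.6],
  [0,0,2,0,0.6],
  [0,0,0,0,0.6],
], newtons=10)

```text
time_s: 60.8
ee_pos: [591.5, -271.2, 28.2]
ee_rot: [-180.0, 0.0, 174.1]
force: [0.4, 0.5, -1.1]
gripper_width: 47.9
```

>>> play_rows([
  [-4,0.4,1,0,0.6],
  [-4,0.4,1,0,0.6],
  [-4,0.4,1,0,0.6],
  [-5,0.5,1,0,0.6],
  [-2,0,4,0,0.6],
  [0,0,0,0,0.6],
])

```text
time_s: 61.55
ee_pos: [572.7, -269.7, 36.6]
ee_rot: [-180.0, 0.1, 174.1]
force: [-0.4, 0.1, -1.3]
gripper_width: 47.6
```

```bash
python3 look.py 35 220 90 330 200
```

```text
61.55 [ 572.7 -269.7   36.6] 47.6 [-0.4  0.1 -1.3]
```

View pics/c35.png

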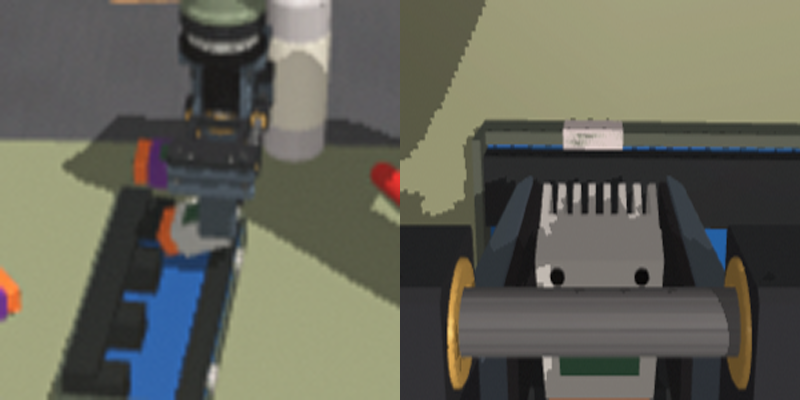

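>>> play_rows([
  [0,0,20,0,0.6],
  [0,3,25,0,0.6],
  [-3,10,25,-8,0.6],
  [-6,15,10,-10.6,0.6],
  [-6,16,0,-10.6,0.6],
  [-6,16,0,-10.6,0.6],
  [-6,16,0,-10.6,0.6],
  [-6,16,0,-10.6,0.6],
  [-6,16,0,-10.6,0.6],
  [-6,16,0,-10.6,0.6],
  [-6,16,0,-10.6,0.6],
  [-6,16,0,-10.6,0.6],
  [-6,16,0,-10.6,0.6],
  [-6,16,0,-10.6,0.6],
  [-6,16,0,-10.6,0.6],
  [-6,16,0,-10.6,0.6],
  [-3,16,0,-10.6,0.6],
  [0,14,0,-10.6,0.6],
  [0,8,0,-10.6,0.6],
  [0,0,0,-2.4,0.6],
])

```text
time_s: 64.15
ee_pos: [488.7, -10.8, 116.1]
ee_rot: [-180.0, -0.0, -6.0]
force: [-0.3, -0.8, -2.4]
gripper_width: 48.0
```

>>> play_rows([
  [0,0,-30,0,0.6],
  [0,0,-30,0,0.6],
  [0,0,-16,0,0.6],
  [0,0,0,0,0.6],
])

```text
time_s: 64.65
ee_pos: [487.7, -11.4, 39.0]
ee_rot: [180.0, 0.1, -5.9]
force: [-0.6, -0.2, -2.6]
gripper_width: 47.8
```

>>> play_rows([
  [0,0,0,0,0.6],
  [0,0,0,0,0.6],
  [0,0,0,0,0.6],
], newtons=3)

```text
time_s: 65.03
ee_pos: [489.0, -11.5, 40.6]
ee_rot: [180.0, -0.1, -5.9]
force: [0.4, 0.8, -2.6]
gripper_width: 47.9
```

```bash
python3 look.py 36 240 130 360 250
```

```text
65.025 [489.  -11.5  40.6] 47.9 [ 0.4  0.8 -2.6]
```

View pics/c36.png

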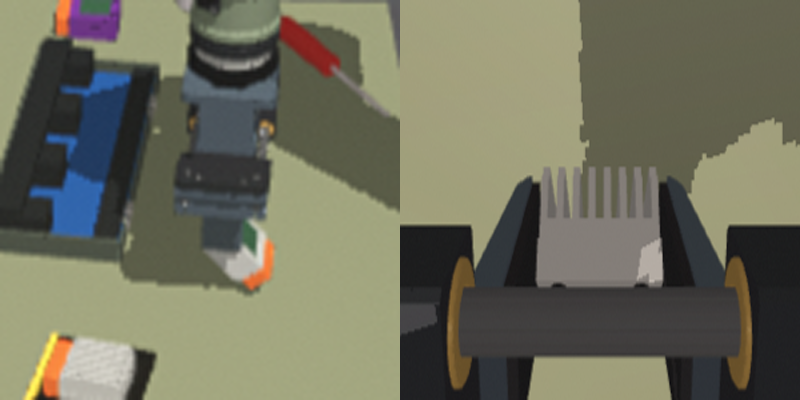

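>>> play_rows([
  [0,0,-8,0,0.6],
  [-4,0,-4,0,0.6],
  [-6,0,-1,0,0.6],
  [-6,0,0,0,0.6],
  [-6,0,0,0,0.6],
  [-6,0,0,0,0.6],
  [-6,0,0,0,0.6],
  [-6,0,0,0,0.6],
], newtons=4)

```text
time_s: 66.12
ee_pos: [448.2, -11.0, 27.4]
ee_rot: [-180.0, -0.0, -5.9]
force: [1.3, 3.7, 2.6]
gripper_width: 48.2
```

```bash
python3 look.py 37 250 130 370 250
```

```text
66.125 [448.2 -11.   27.4] 48.2 [1.3 3.7 2.6]
```

View pics/c37.png

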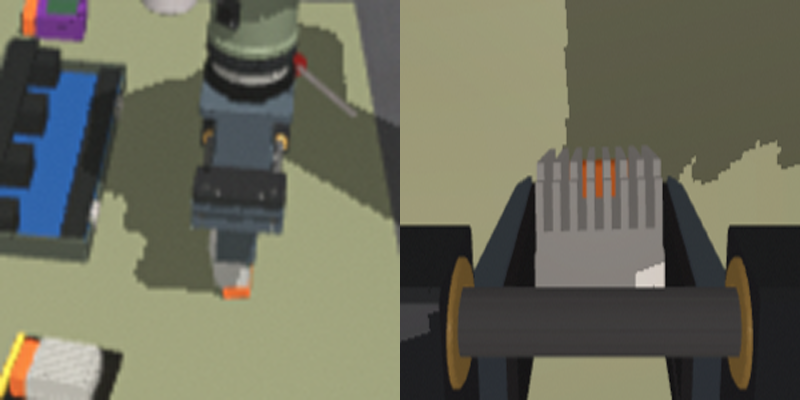

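Same state as the previous part; continue the same laying arc.

>>> play_rows([
  [-6,0,-1,0,0.6],
  [-6,0,-1,0,0.6],
  [-6,0,-1,0,0.6],
  [-6,0,-2,0,0.6],
  [-6,0,-3,0,0.6],
  [-6,0,-4,0,0.6],
  [-6,0,-4,0,0.6],
  [-5,0,-4,0,0.6],
  [-5,0,-4,0,0.6],
  [0,0,0,0,0.6],
], newtons=5)

```text
time_s: 67.47
ee_pos: [394.3, -11.6, 2.3]
ee_rot: [179.9, 0.2, -5.9]
force: [-2.6, 1.8, 1.7]
gripper_width: 48.7
```

```bash
python3 look.py 38 260 130 380 250
```

```text
67.475 [394.3 -11.6   2.3] 48.7 [-2.6  1.8  1.7]
```

View pics/c38.png

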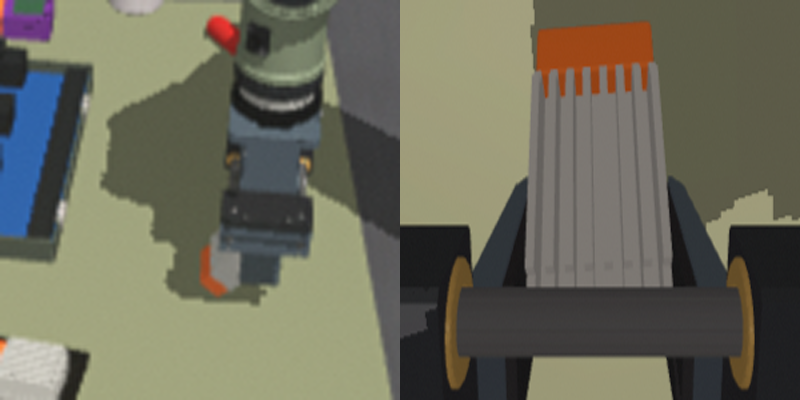

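>>> play_rows([
  [-4,0,-4,0,0.6],
  [-3,0,-4,0,0.6],
  [-3,0,-4,0,0.6],
  [-2,0,-4,0,0.6],
  [-1,0,-2,0,0.6],
  [0,0,0,0,0.6],
  [0,0,0,0,0.5],
  [0,0,0,0,0.38],
  [0,0,0,0,0.25],
  [0,0,0,0,0.25],
  [0,0,30,0,0.25],
  [0,0,42,0,0.25],
  [0,0,0,0,0.25],
  [0,0,0,0,0.25],
], newtons=5)

```text
time_s: 69.32
ee_pos: [383.1, -11.4, 56.7]
ee_rot: [180.0, 0.0, -5.9]
force: [-1.5, 0.2, -0.7]
gripper_width: 68.4
```

```bash
python3 look.py 39 260 130 380 250; python3 flat.py 39 200 100 360 290 30
```

```text
69.325 [383.1 -11.4  56.7] 68.4 [-1.5  0.2 -0.7]
(array([399.37838391, -12.18124535]), np.float64(-3.552563525137756), array([[420.97745788,   8.80690163],
       [417.70244482, -35.6479607 ]]))
[[365.1  11.9  30. ]
 [363.4 -33.5  30. ]]
```

View pics/w39.png

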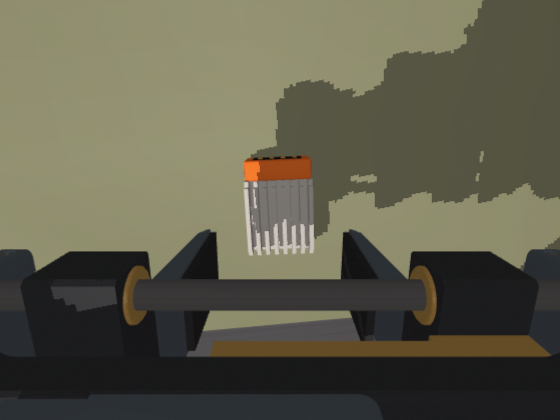

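Third part is flat, fins up (orange at (278,169)). Centre about (399.5,-12).

>>> play_rows([
  [8,-0.4,0,2.3,0.25],
  [8.5,-0.4,-25,0,0.25],
  [0,0,-25,0,0.25],
  [0,0,-13,0,0.25],
  [0,0,-2,0,0.25],
  [0,0,0,0,0.6],
  [0,0,0,0,0.6],
  [0,0,0,0,0.6],
  [0,0,0,0,0.6],
], newtons=15)

```text
time_s: 70.55
ee_pos: [400.4, -12.3, -7.6]
ee_rot: [180.0, -0.1, -3.6]
force: [-0.2, -0.1, 2.2]
gripper_width: 48.0
```

>>> play_rows([
  [0,0,20,0,0.6],
  [0,5,40,0,0.6],
  [10,15,50,-1,0.6],
  [20,30,50,-1,0.6],
  [25,38,40,-1,0.6],
  [25,38,0,-2,0.6],
  [30,38,0,-1,0.6],
  [30,38,0,-1,0.6],
  [27,38,0,-1.5,0.6],
  [13,22,0,0,0.6],
  [0,0,0,0,0.6],
  [0,0,0,0,0.6],
])

```text
time_s: 72.05
ee_pos: [579.1, 249.0, 191.4]
ee_rot: [179.9, 0.1, -12.1]
force: [0.5, 0.6, -1.7]
gripper_width: 48.1
```

```bash
python3 look.py 40 160 130 380 350; python3 tray.py w40 wrist
```

```text
72.05 [579.1 249.  191.4] 48.1 [ 0.5  0.6 -1.7]
(array([620.07844757, 202.44636169]), np.float64(-12.731370202678566), np.float64(237.90220620679764), [array([602.88878498, 126.36406742]), array([620.07844757, 202.44636169]), array([637.26811015, 278.52865595])], np.float64(6.986173784832231))
```

View pics/w40.png

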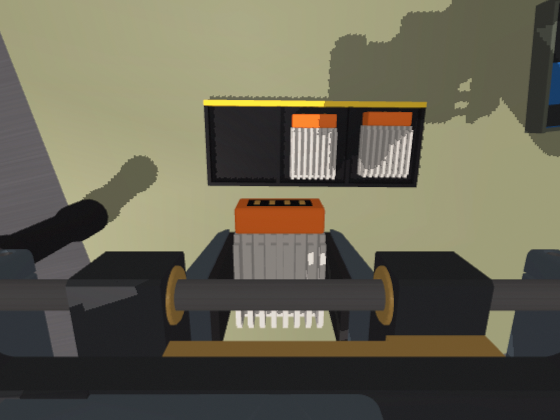

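>>> play_rows([
  [15,8,0,0,0.6],
  [20,10,-10,-0.3,0.6],
  [18,9,-30,-0.2,0.6],
  [5,2.5,-50,0,0.6],
  [0,0,-50,0,0.6],
  [0,0,-30,0,0.6],
  [0,0,-15,0,0.6],
  [0,0,-6,0,0.6],
  [0,0,0,0,0.6],
])

```text
time_s: 73.28
ee_pos: [638.7, 279.3, 2.1]
ee_rot: [-179.9, -0.1, -12.6]
force: [0.8, -0.4, -0.8]
gripper_width: 47.9
```

>>> play_rows([
  [-0.5,-1,-2,0,0.6],
  [0,0,-2,0,0.6],
  [0,0,0,0,0.6],
])

```text
time_s: 73.65
ee_pos: [637.5, 278.3, -2.8]
ee_rot: [-180.0, -0.0, -12.6]
force: [0.2, 0.3, -2.1]
gripper_width: 48.0
```

>>> play_rows([
  [0,0,-1.5,0,0.6],
  [0,0,-0.5,0,0.6],
  [0,0,0,0,0.5],
  [0,0,0,0,0.42],
  [0,0,0,0,0.38],
  [0,0,0,0,0.38],
  [0,0,30,0,0.38],
  [0,0,50,0,0.3],
  [0,-10,60,0,0.24],
  [-10,-40,60,0,0.24],
  [-10,-40,20,0,0.24],
  [0,0,0,0,0.24],
  [0,0,0,0,0.24],
])

```text
time_s: 75.28
ee_pos: [618.7, 194.1, 206.0]
ee_rot: [-180.0, 0.0, -12.6]
force: [-0.6, 0.3, -0.1]
gripper_width: 69.2
```

```bash
python3 look.py 41 160 130 380 350; python3 tray.py w41 wrist
python3 - <<'E'
import cv2
cv2.imwrite('pics/w41z.png',cv2.resize(cv2.imread('pics/w41.png')[70:270,130:430],None,fx=2.6,fy=2.6,interpolation=2))
E
```

```text
75.275 [618.7 194.1 206. ] 69.2 [-0.6  0.3 -0.1]
(array([619.60889411, 202.93828808]), np.float64(-12.592827395627172), np.float64(236.62081764979413), [array([602.60325073, 126.81465119]), array([619.60889411, 202.93828808]), array([636.6145375 , 279.06192497])], np.float64(6.784451500958482))
```

View pics/w41z.png

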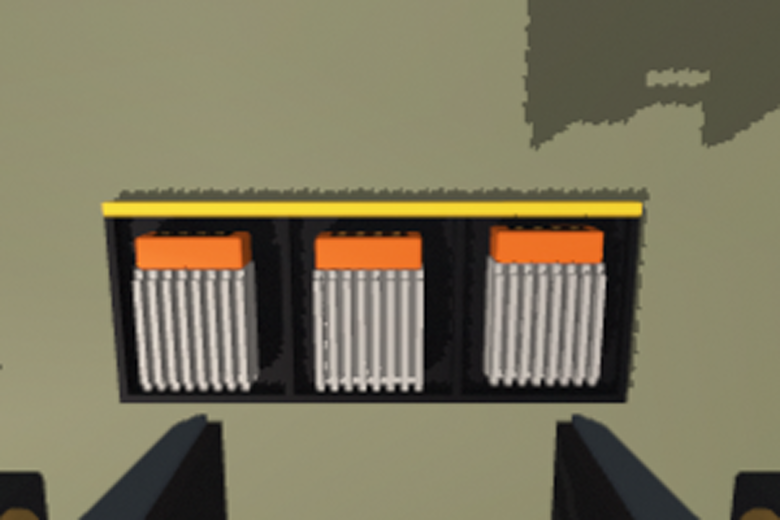

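View pics/s41.png

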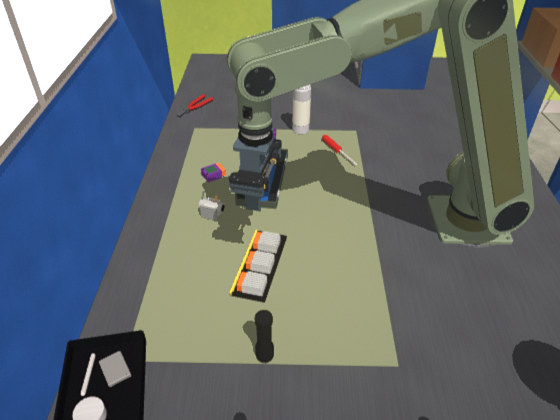

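>>> play_rows([
  [-40,0,40,0,0.24],
  [-40,0,0,0,0.24],
  [-40,0,0,0,0.24],
  [-40,0,0,0,0.24],
  [0,0,0,0,0.24],
  [0,0,0,0,0.24],
])

```text
time_s: 76.12
ee_pos: [459.5, 194.6, 246.1]
ee_rot: [180.0, -0.0, -12.5]
force: [0.3, -0.4, -0.5]
gripper_width: 69.2
```

Run:
```python
from h import *
snap('top','t42'); a=cv2.imread('pics/t42.png');b=cv2.imread('pics/top0.png')
cv2.imwrite('pics/t42z.png',cv2.resize(np.vstack([a[120:310,110:490],b[120:310,110:490]]),None,fx=1.55,fy=1.55,interpolation=2))
```

```text
(no output)
```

View pics/t42z.png

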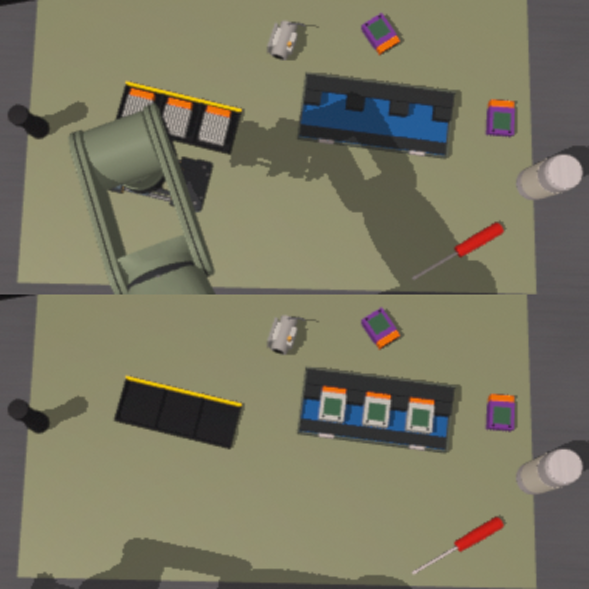

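Comparing the new top view with the first one, the can, torch, carburettor, screwdriver and both purple look-alikes have not moved. All three regulators are in the tray with fins up and plugs at the yellow edge, and the case is empty. I'm handing in now.

```bash
python3 -c "
from workcell import env
print(env.job_done())"
```

```text
the job is handed in; nothing more can be done
None
```

All three regulators are out of the foam case and in the tray, one to a bay, lying flat with fins up and plugs towards the yellow edge. I handed the job in at about 76 s, well inside the 210 s limit.

- **Method:** I gripped each one by its free end, tilted it about 30° and drew it out from under the lip. I turned it over on the bench with a light pivoting grip, re-gripped it flat and set it in its bay.
- **Final checks:** The last wrist view shows each part inside its bay. The bay 1 part, and to a lesser degree the bay 3 part, sit a few degrees askew. The final top view, compared by eye with the first, shows the can, torch, carburettor, screwdriver and both purple look-alikes where they were, and the case empty.
- **Gripper mismatch:** The fingertips turned out to be about 23 mm behind the reported TCP, not 14 mm ahead of it as stated. On my first grasp the fingers closed above the part. I found this by pressing lightly on the part's top (about 17 N) and corrected for it from then on.
- **Second regulator:** It did not swing down when lifted, and pushing it against the case's end wall only made it slip in the grip. I laid it on the bench, gripped it nearer its end and it then turned over normally.

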